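Clear the finial and fish the watch case out from under the shelf

ROBOT

A 6-joint arm with a two-finger parallel gripper is mounted at the origin on the work surface. World frame = base frame: x ahead of the robot, y to its left, z up, the work surface at z = 0. Lengths are in m, angles in rad, forces in N, time in s.
With the tool pointing down it reaches from about 0.375 to 0.9 m from the base axis. Payload 3.1 kg.
Tool frame: the origin (TCP) lies between the finger pads; the fingertips stand 19 mm ahead of it and the grasp point (between the pads) is the TCP; z points along the fingers, y is the line along which they close (so a half turn about z gives the same grasp; the last joint's range is limited). The gripper opens to 87 mm and grips with 3 to 60 N. Pads are 19 mm wide; open, the fingers measure 117 mm over their backs; the gripper's body (75 mm by 190 mm) begins 51 mm behind the grasp point.
Start: joints at [-1.381, 0.527, 1.433, -0, 1.181, -0.178], TCP at [0.225, -0.583, 0.214] pointing down, gripper open.
Joint ranges: [-3.08, 3.08], [-0.75, 2.2], [0.22, 2.44], [-1.43, 4.57], [0, 2.65], [-2.85, 2.85]. Speed limits (rad/s): [2.79, 2.79, 3.14, 3.14, 3.14, 3.14].

INTERFACE

Orientations are given as a unit quaternion [x, y, z, w].
In Python, from rig import telemetry, viewer, hand_in gives the robot as it stands. The module is installed in compiled form; this text tells all that it offers.
- The arm moves only by the shell command python3 -m creep 'ROWS' [FORCE]. ROWS is JSON, a list of rows, each an object with "translation": the shift along the tool's x, y, z in mm, a list of three; "roll": the turn about the tool's z in degrees; "gripper": the finger opening in mm, from 0 to 87. In form: [{"translation": [tx, ty, tz], "roll": roll, "gripper": gripper}, ...]. A call has 1 to 5 rows; each row is the pose to reach, as a shift and turn from the pose commanded when the call began, along the tool's axes at that moment; what a row does not reach only later rows make up. A row lasts 1/12 s, in which the tool goes at most 41.7 mm and 7.16 degrees, less where a joint would pass 70% of its speed; a pose out of reach is approached as far as the arm can. A call with a gripper value outside its range is refused whole. The fingers move at their own pace and stop on an object; FORCE is the grip in N (left out, the last holds). Time passes only in rows, so rows that repeat a pose let the fingers close. It gives the time, the measured TCP pose, the force, the opening and the grip force at its end, in the units of the state.
- telemetry.get_obs(): the state, without advancing time (a new reading comes with each control period).
- viewer.camera(name): name is "scene" or "top"; returns the picture (420x560x3 uint8, blue, green, red); there is no depth.
- viewer.camera_info(name): a dict with "intrinsics" (3x3 intrinsics, pixels), "k1" (the pictures are not rectified: a ray, as slopes to the right and down, at radius r is drawn at 1 + k1 r^2 times it, then the intrinsics apply), "rvec" (rotation vector, rad) and "tvec" (3), from world to camera coordinates, as OpenCV has them. Camera axes: x right, y down, z forward; pixel columns grow to the right and rows downward; lengths in m; the calibration is good to about 2 mm. A picture is of the moment at which its call begins. camera_info takes no time and is no camera call.
- hand_in(): hands the job in; it is judged then, once.
Trained networks look in the newest picture that a camera, given by its name, has taken for a name from the list of things; names that differ only in an ending like _2 or _b are one class to them, and where a whole thing is asked for, a point or a joint stands for the part that bears it (a point fixed in the world has none). Each returns a list of dicts, best first, with "p" (0 to 1); they miss things now and then, are a little off and sometimes report something else, mostly with a low value. They report only what shows in the picture. A call takes as long as a camera call. They do not tell look-alikes from the thing itself.
- viewer.recognise(camera, thing): "bbox" ([left, top, width, height] in pixels, round what is visible of it).
The state is a dict: "time": time; "q": joint angles; "joint_velocities": joint speeds; "joint_torque": joint torques, N m; "position": TCP position; "tool_rot": TCP orientation; "ft_force": force on the tool from outside, world axes, zero at the start; "moment": the same for the moment, N m; "grip_width": finger opening in m; "grip_force": force on a finger pad.
Only numpy, scipy, OpenCV 4.12 (cv2) and the standard library are available. Lean on these libraries where they do the work, as an engineer would, in place of code of your own. Each camera call takes 0.05 s, during which the arm holds its last target. There are 200 camera calls.

TASK

The walnut finial is in the way of the empty watch case under the grey shelf: keeping it upright, move it and stand it wholly on the round cork pad. Then draw the watch case out to the front, clear of the shelf, and lay it flat and open side up in the shallow wooden tray without dropping it. Leave the balance cock, the spring barrel, the loupe and the clock weight where they are.

Things in the scene. Friction and masses are not known exactly. Their poses are not given: they have to be found in the camera images.
- shelf: Grey enamelled steel shelf, fixed, open at front and back, 400 wide (y), 120 deep. Origin on the bench under the middle of its front edge; x points to its back, y to the left, z up. Flat legs 16 wide at the four corners (y = +-195). On top at the back edge a black magnetic strip with tweezers and a screwdriver reaches 216 high.
- shelf_edge (a point): Middle of the shelf board's lower front edge, 180 above the bench. The board reaches back 120 from here, is 6 thick, and overhangs the watch case, so only a tool leaning back towards the robot gets in.
- shelf_bay (a point): Front of the middle bay, on the bench (same point as the shelf's origin). Four thin fences 3 thick, 22 high run from front to back under the shelf at its y = -120, -40, 40, 120: three bays 77 wide centred at y = -80, 0, 80, with no floor plate and open at the front, so things slide out on the bench towards -x. One holds the watch case, the others balance cock and barrel.
- watch_case: Empty nickel pocket-watch case, a round cup lying open side up, 54 outside diameter, 12 high. Origin: centre of the underside; z up. A stem and bow stick out along its +x to 46 from the centre, 3 to 9 high. About 60 g, loose, in one bay, its centre 29 to 40 behind the shelf's front edge. The fences leave no room for fingers beside it there.
- case_floor (a point): Centre of the watch case's inner floor, 4 above its underside. The recess is 48 across and 8 deep, wall 3 thick: a closed fingertip fits in and can pull the case by its wall.
- finial: Turned walnut clock finial, loose, standing upright in front of the watch case's bay, 100 tall. Origin: centre of the underside; z up. Foot disc 40 diameter, 8 high; thin neck; a straight drum 32 diameter from 36 to 64 high (grip here, middle 50); above it a thinner neck and a pointed tip. About 80 g.
- pad: Round cork pad, fixed on the bench, 80 diameter, 4 thick. Origin: centre of its underside.
- tray: Shallow square wooden tray with grey felt floor, fixed on the bench, 136 x 136 outside, 128 x 128 inside, rim 12 high, wall 4, inner floor 4 above the bench. Origin: centre of its underside.
- balance_cock: Brass balance cock, bystander in another bay of the shelf: flat bracket 52 long, 24 wide, 12 high. Origin: underside, near its middle.
- barrel: Brass spring barrel, bystander in another bay: flat drum 46 diameter, 20 high. Origin: centre of the underside.
- loupe: Black watchmaker's eye loupe, bystander on the bench left of the shelf, 36 diameter, 28 high. Origin: centre of the underside.
- clock_weight: Brass cylindrical clock weight, bystander standing on the bench right of the shelf, 44 diameter, 92 high. Origin: centre of the underside.
There are look-alikes about, which are no part of the job. Several things have the shape of the pad; the one meant has the colours described above. Of the things shaped like the watch_case, the bare steel one is meant.

How it is judged:
On the way, in this order (a step that is already met when the one before it is completed fails the run):
1. the finial stands upright on the cork pad, let go, with the watch case still under the shelf (horizontal distance between finial and pad below 0.024 m and z of finial in the frame of pad below 0.007 m and angle between finial's own z axis and vertical below 0.1 rad and contact force between the fingers and finial below 0.05 N and x of watch_case in the frame of shelf above 0 m), for 0.2 s.
2. the watch case is out in front of the shelf (x of watch_case in the frame of shelf below -0.03 m), for 0.1 s.
At the end, for the whole second after the job is handed in: The finial stands upright (within 6 degrees) on the cork pad, its axis within 24 mm of the pad's centre, and the watch case lies flat (within 6 degrees), open side up, on the tray's floor inside the rim; both released and at rest (horizontal distance between finial and pad below 0.024 m and z of finial in the frame of pad below 0.007 m and angle between each of finial, watch_case's own z axis and vertical below 0.1 rad and x of watch_case in the frame of tray between -0.042 and 0.042 m and y of watch_case in the frame of tray between -0.042 and 0.042 m and z of watch_case in the frame of tray below 0.008 m and linear speed of each of watch_case, finial below 0.02 m/s); the robot touches nothing.
It fails at once if the finial is tipped past 45 degrees (angle between finial's own z axis and vertical above 0.8 rad).
It fails at once if the watch case is dropped (falls freely faster than 0.6 m/s) (linear speed of watch_case above 0.6 m/s and contact force between the fingers and watch_case below 0.05 N).
It fails at once if the balance cock, barrel, loupe or clock weight is moved more than 25 mm (distance of any of balance_cock, barrel, loupe, clock_weight from where it was at the start of the episode above 0.025 m).
It also fails if it takes over 69 s, if anything falls off the work surface, if the arm or the gripper's body presses on something with over 40 N, if the wrist force passes 120 N, or if a joint passes its speed limit or range.

## Working session

There is one attempt and no reset: what is moved stays moved. The work goes in short steps, Python scripts to look and compute and a shell command to move; the robot and the scene stay as the last step left them, time stands still between calls to the robot, and variables do not carry over. Pictures are saved under pics/ and viewed, at most 10 in all, crops included, and the job is handed in when it is done.

```bash
mkdir -p pics
python3 - <<'E'
from rig import telemetry, viewer
import cv2,numpy as np
for n in("scene","top"):
    im=viewer.camera(n); cv2.imwrite(f"pics/{n}0.png",im)
    i=viewer.camera_info(n); R=cv2.Rodrigues(np.array(i["rvec"],float))[0]; print(n,np.round(i["intrinsics"],1).tolist(),i["k1"],(-R.T@np.array(i["tvec"]).ravel()).round(3),R.round(2).tolist())
    for t in["shelf","shelf_edge","shelf_bay","watch_case","case_floor","finial","pad","tray","balance_cock","barrel","loupe","clock_weight"]:
        print(t,[(np.round(d["bbox"],0).astype(int).tolist(),round(d["p"],2)) for d in viewer.recognise(n,t)][:4])
o=telemetry.get_obs();print(o["time"],o["position"],o["tool_rot"])
E
```

```text
scene [[416.7, 0.0, 281.9], [0.0, 416.7, 208.1], [0.0, 0.0, 1.0]] 0.04043307533598615 [0.25  0.105 0.987] [[-0.36, -0.93, 0.01], [-0.85, 0.33, -0.4], [0.37, -0.15, -0.92]]
shelf [([171, 117, 191, 128], 0.92)]
shelf_edge [([172, 118, 186, 134], 0.87)]
shelf_bay [([171, 118, 190, 136], 0.7)]
watch_case [([292, 191, 18, 18], 0.7), ([168, 113, 194, 138], 0.69)]
case_floor [([290, 188, 23, 24], 0.92)]
finial [([303, 219, 16, 25], 0.6), ([171, 114, 189, 136], 0.5)]
pad [([148, 327, 33, 36], 0.82), ([192, 360, 34, 39], 0.66)]
tray [([378, 210, 77, 72], 0.64)]
balance_cock [([171, 117, 190, 136], 0.48), ([264, 203, 9, 19], 0.45)]
barrel [([236, 217, 15, 13], 0.78), ([173, 114, 186, 141], 0.64), ([305, 217, 12, 29], 0.38)]
loupe []
clock_weight []
top [[415.1, 0.0, 282.2], [0.0, 415.1, 212.9], [0.0, 0.0, 1.0]] -0.09961131802964451 [ 0.421 -0.022  1.054] [[0.03, -1.0, 0.01], [-0.98, -0.03, -0.18], [0.18, -0.0, -0.98]]
shelf [([191, 139, 188, 72], 0.85)]
shelf_edge [([195, 135, 184, 77], 0.8)]
shelf_bay [([193, 139, 184, 69], 0.94)]
watch_case [([295, 116, 20, 20], 0.68), ([307, 192, 21, 16], 0.46)]
case_floor [([304, 196, 23, 10], 0.68), ([294, 116, 18, 22], 0.53)]
finial [([304, 224, 15, 17], 0.69), ([191, 139, 185, 70], 0.27)]
pad [([134, 258, 31, 30], 0.61), ([159, 303, 30, 30], 0.56)]
tray [([369, 254, 59, 55], 0.72)]
balance_cock [([279, 196, 10, 11], 0.51), ([305, 195, 21, 10], 0.3)]
barrel [([242, 193, 25, 12], 0.73)]
loupe [([133, 196, 15, 12], 0.69), ([134, 256, 31, 32], 0.19)]
clock_weight [([400, 173, 26, 23], 0.86)]
1.3 [ 0.22476379 -0.58314573  0.21385512] [ 9.83135006e-01  1.82881273e-01 -7.02053645e-06 -1.17277925e-05]
```

Run:
```python
import cv2
a=cv2.imread("pics/scene0.png")[90:410,120:480];b=cv2.imread("pics/top0.png")[90:350,100:460]
cv2.imwrite("pics/s1.png",cv2.resize(a,None,fx=1.85,fy=1.85,interpolation=3)[:600])
cv2.imwrite("pics/t1.png",cv2.resize(b,None,fx=2.2,fy=2.2,interpolation=3)[:600])
```

```text
(no output)
```

View pics/s1.png

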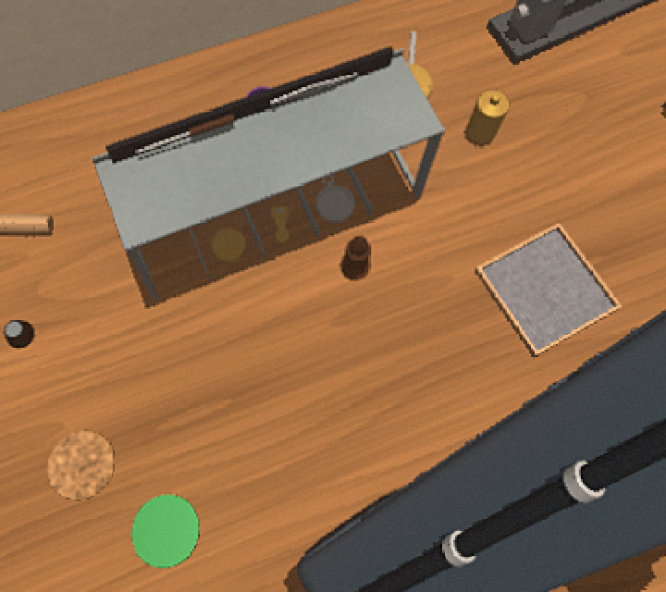

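View pics/t1.png

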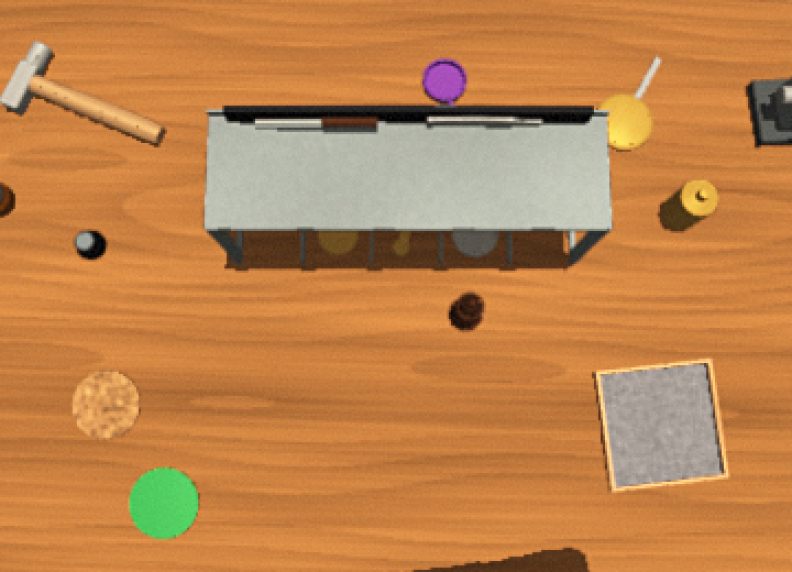

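The cork pad is at about scene (164,341) and top (148,274), with a green look-alike beside it. The bare case is in the right-hand bay with its stem towards the back, and the finial stands in front of it. Purple and gold case look-alikes lie behind the shelf.

```bash
cat > h.py <<'E'
import cv2,numpy as np
from rig import viewer
I={n:viewer.camera_info(n) for n in("scene","top")}
def ray(n,u,v):
    i=I[n];K=np.array(i["intrinsics"]);R=cv2.Rodrigues(np.array(i["rvec"],float))[0]
    d=np.array([i["k1"],0,0,0,0],float)
    p=cv2.undistortPoints(np.array([[[u,v]]],float),K,d)[0,0]
    return -R.T@np.array(i["tvec"],float).ravel(),R.T@np.array([p[0],p[1],1.])
def onz(n,uv,z):
    c,d=ray(n,*uv);return c+d*(z-c[2])/d[2]
def tri(s,t):
    c1,d1=ray("scene",*s);c2,d2=ray("top",*t)
    a=np.linalg.lstsq(np.c_[d1,-d2],c2-c1,rcond=None)[0];p,q=c1+a[0]*d1,c2+a[1]*d2
    return (p+q)/2,np.linalg.norm(p-q)
def proj(n,P):
    i=I[n];return cv2.projectPoints(np.array(P,float).reshape(-1,3),np.array(i["rvec"],float),np.array(i["tvec"],float),np.array(i["intrinsics"]),np.array([i["k1"],0,0,0,0],float))[0][:,0]
E
python3 - <<'E'
from h import *
S=lambda x,y:(120+x/1.85,90+y/1.85)
T=lambda x,y:(100+x/2.2,90+y/2.2)
for k,s,t in[("shelfFL top",(130,248),(205,229)),("shelfFR top",(442,131),(611,229)),("legFL",(152,304),(234,264)),("legFR",(418,197),(573,264)),("fin top",(358,240),(473,297)),("cork",(81,465),(106,404)),("tray",(548,289),(662,425)),("case",(335,202),(475,238)),("trayA",(480,271),(596,374)),("trayB",(559,226),(711,360)),("trayC",(620,304),(728,475)),("trayD",(537,353),(613,490)),("weight",(493,97),(702,189)),("loupe",(18,331),(88,242)),("purple",(260,95),(445,80)),("gold",(420,82),(627,122))]:
    p,e=tri(S(*s),T(*t));print(k,p.round(3),round(e,4),"z0:",onz("scene",S(*s),0.004).round(3),onz("top",T(*t),.004).round(3))
for n,f,pts in(("scene",S,[(0,0),(50,225)]),("top",T,[(40,60),(160,135)])):
    for p in pts: print("hammer",n,onz(n,f(*p),.01).round(3))
E
```

```text
shelfFL top [0.608 0.162 0.197] 0.005 z0: [0.693 0.174 0.004] [0.651 0.207 0.004]
shelfFR top [ 0.624 -0.231  0.178] 0.0009 z0: [ 0.706 -0.303  0.004] [ 0.665 -0.274  0.004]
legFL [ 0.612  0.171 -0.012] 0.0028 z0: [0.606 0.169 0.004] [0.61  0.17  0.004]
legFR [ 0.623 -0.228 -0.001] 0.0015 z0: [ 0.621 -0.226  0.004] [ 0.621 -0.228  0.004]
fin top [ 0.568 -0.105  0.071] 0.0013 z0: [ 0.591 -0.121  0.004] [ 0.579 -0.11   0.004]
cork [0.442 0.308 0.005] 0.0016 z0: [0.442 0.308 0.004] [0.443 0.309 0.004]
tray [ 0.436 -0.332 -0.   ] 0.0006 z0: [ 0.435 -0.33   0.004] [ 0.436 -0.33   0.004]
case [ 0.644 -0.108  0.032] 0.0026 z0: [ 0.656 -0.114  0.004] [ 0.649 -0.112  0.004]
trayA [ 0.492 -0.255  0.004] 0.0042 z0: [ 0.49  -0.257  0.004] [ 0.493 -0.254  0.004]
trayB [ 0.513 -0.393 -0.004] 0.0001 z0: [ 0.51  -0.389  0.004] [ 0.512 -0.39   0.004]
trayC [ 0.381 -0.402  0.016] 0.0005 z0: [ 0.383 -0.408  0.004] [ 0.38  -0.407  0.004]
trayD [ 0.362 -0.27   0.015] 0.0004 z0: [ 0.363 -0.275  0.004] [ 0.362 -0.273  0.004]
weight [ 0.697 -0.362  0.076] 0.0023 z0: [ 0.731 -0.399  0.004] [ 0.717 -0.386  0.004]
loupe [0.628 0.338 0.022] 0.003 z0: [0.634 0.341 0.004] [0.632 0.346 0.004]
purple [ 0.825 -0.069  0.057] 0.0055 z0: [ 0.86  -0.076  0.004] [ 0.845 -0.073  0.004]
gold [ 0.787 -0.295  0.025] 0.0129 z0: [ 0.794 -0.309  0.004] [ 0.799 -0.296  0.004]
hammer scene [1.164 0.244 0.01 ]
hammer scene [0.762 0.266 0.01 ]
hammer top [0.858 0.426 0.01 ]
hammer top [0.764 0.268 0.01 ]
```

```bash
python3 -m creep '[{"translation":[0,40,0],"roll":0,"gripper":87},{"translation":[0,80,0],"roll":0,"gripper":87},{"translation":[0,120,0],"roll":0,"gripper":87},{"translation":[0,160,0],"roll":0,"gripper":87},{"translation":[0,200,0],"roll":0,"gripper":87}]'; python3 -m creep '[{"translation":[0,40,0],"roll":0,"gripper":87},{"translation":[0,80,0],"roll":0,"gripper":87},{"translation":[0,120,0],"roll":0,"gripper":87},{"translation":[0,160,0],"roll":0,"gripper":87},{"translation":[0,200,0],"roll":0,"gripper":87}]'; python3 -c "
from rig import telemetry as t
o=t.get_obs();print(o['q'],o['tool_rot'],o['position'])"
```

```text
time: 1.72
position: [0.2973, -0.7712, 0.214]
tool_rot: [0.983, 0.183, 0.0, 0.0]
ft_force: [-0.9, -0.8, -0.3]
grip_width: 0.087
grip_force: 0.0
time: 2.13
position: [0.3417, -0.8854, 0.1908]
tool_rot: [0.983, 0.183, 0.002, 0.008]
ft_force: [-0.6, 0.2, -1.6]
grip_width: 0.0872
grip_force: 0.0
[-1.3209573   1.12237873  0.22441839  0.00381858  1.77810198 -0.1172588 ] [0.98309153 0.18291502 0.00241386 0.00820479] [ 0.34169027 -0.88537665  0.19076471]
```

```bash
python3 -m creep '[{"translation":[0,0,0],"roll":0,"gripper":87},{"translation":[0,0,0],"roll":0,"gripper":87}]'; python3 -m creep '[{"translation":[0,-20,0],"roll":0,"gripper":87}]';  python3 -c "
from rig import telemetry as t
o=t.get_obs();print(o['q'],o['tool_rot'],o['position'])"; python3 -m creep '[{"translation":[0,300,0],"roll":0,"gripper":87},{"translation":[0,300,0],"roll":0,"gripper":87},{"translation":[0,300,0],"roll":0,"gripper":87},{"translation":[0,300,0],"roll":0,"gripper":87},{"translation":[0,300,0],"roll":0,"gripper":87}]';  python3 -c "
from rig import telemetry as t
o=t.get_obs();print(o['q'],o['tool_rot'],o['position'])"
```

```text
time: 2.3
position: [0.3422, -0.8882, 0.2014]
tool_rot: [0.983, 0.183, 0.003, 0.016]
ft_force: [-0.3, -0.0, 1.3]
grip_width: 0.087
grip_force: 0.0
time: 2.38
position: [0.3357, -0.8729, 0.2003]
tool_rot: [0.983, 0.183, 0.003, 0.019]
ft_force: [-1.0, -0.8, -0.3]
grip_width: 0.0871
grip_force: 0.0
[-1.32390391  1.05500847  0.35512727  0.00383482  1.69307178 -0.12016471] [0.98297363 0.18273187 0.00310967 0.01903264] [ 0.33570352 -0.87289379  0.20031503]
time: 2.8
position: [0.3484, -0.9047, 0.1792]
tool_rot: [0.983, 0.183, 0.006, 0.035]
ft_force: [0.0, 0.5, 1.0]
grip_width: 0.0867
grip_force: 0.0
[-1.3203492   1.13832022  0.21794286  0.00741932  1.71555204 -0.11600067] [0.98253551 0.18274007 0.00598479 0.03455749] [ 0.34838334 -0.9046581   0.17915876]
```

The controller leans the tool when pushed past full stretch, and the lean stays. That gives the lean-back needed to get under the shelf. I'll go to azimuth ≈ 0°, above the shelf, and build the lean there.

```bash
python3 -m creep '[{"translation":[0,-30,-25],"roll":0,"gripper":87},{"translation":[0,-60,-50],"roll":7,"gripper":87},{"translation":[0,-90,-75],"roll":14,"gripper":87},{"translation":[0,-120,-100],"roll":20,"gripper":87},{"translation":[0,-150,-125],"roll":20,"gripper":87}]' | sed -n 2,3p;  python3 -m creep '[{"translation":[0,-30,-25],"roll":0,"gripper":87},{"translation":[0,-60,-50],"roll":0,"gripper":87},{"translation":[0,-90,-75],"roll":0,"gripper":87},{"translation":[0,-120,-100],"roll":0,"gripper":87},{"translation":[0,-150,-125],"roll":0,"gripper":87}]' | sed -n 2,3p; python3 -c "
from rig import telemetry as t
from scipy.spatial.transform import Rotation as R
o=t.get_obs();print(o['q']);print(R.from_quat(o['tool_rot']).as_matrix().round(3))"
```

```text
position: [0.2923, -0.7609, 0.2991]
tool_rot: [0.999, 0.008, 0.013, 0.039]
position: [0.287, -0.6026, 0.415]
tool_rot: [0.999, 0.009, 0.014, 0.039]
[-1.29614672  0.40793792  1.09149961  0.00587637  1.56010556  0.25626156]
[[ 0.999  0.017  0.028]
 [ 0.02  -0.997 -0.077]
 [ 0.026  0.078 -0.997]]
```

```bash
python3 -m creep '[{"translation":[20,-35,-5],"roll":0,"gripper":87},{"translation":[40,-70,-10],"roll":0,"gripper":87},{"translation":[60,-105,-15],"roll":0,"gripper":87},{"translation":[80,-140,-20],"roll":0,"gripper":87},{"translation":[100,-175,-25],"roll":0,"gripper":87}]' | sed -n 2,3p;  python3 -m creep '[{"translation":[20,-35,-5],"roll":0,"gripper":87},{"translation":[40,-70,-10],"roll":0,"gripper":87},{"translation":[60,-105,-15],"roll":0,"gripper":87},{"translation":[80,-140,-20],"roll":0,"gripper":87},{"translation":[100,-175,-25],"roll":0,"gripper":87}]' | sed -n 2,3p; python3 -m creep '[{"translation":[20,-35,-5],"roll":0,"gripper":87},{"translation":[40,-70,-10],"roll":0,"gripper":87},{"translation":[60,-105,-15],"roll":0,"gripper":87},{"translation":[80,-140,-20],"roll":0,"gripper":87},{"translation":[100,-175,-25],"roll":0,"gripper":87}]' | sed -n 2,3p;  python3 -m creep '[{"translation":[20,-35,-5],"roll":0,"gripper":87},{"translation":[40,-70,-10],"roll":0,"gripper":87},{"translation":[80,-105,-15],"roll":0,"gripper":87},{"translation":[115,-110,-20],"roll":0,"gripper":87},{"translation":[150,-110,-25],"roll":0,"gripper":87}]' | sed -n 2,3p; python3 -c "
from rig import telemetry as t
from scipy.spatial.transform import Rotation as R
o=t.get_obs();print(o['q'],o['time']);print(R.from_quat(o['tool_rot']).as_matrix().round(3))"
```

```text
position: [0.3853, -0.424, 0.4305]
tool_rot: [0.999, 0.009, 0.016, 0.038]
position: [0.4829, -0.2444, 0.4471]
tool_rot: [0.999, 0.009, 0.019, 0.036]
position: [0.5796, -0.0644, 0.4639]
tool_rot: [0.999, 0.009, 0.02, 0.033]
position: [0.7259, 0.0533, 0.4867]
tool_rot: [0.999, 0.012, 0.021, 0.03]
[-0.05505349  0.53543568  0.70254503 -0.05915253  1.85742511  1.47430748] 5.3
[[ 0.999  0.022  0.042]
 [ 0.025 -0.998 -0.059]
 [ 0.041  0.06  -0.997]]
```

```bash
python3 -m creep '[{"translation":[30,-25,0],"roll":0,"gripper":87},{"translation":[60,-50,0],"roll":0,"gripper":87},{"translation":[90,-75,0],"roll":0,"gripper":87},{"translation":[110,-100,0],"roll":0,"gripper":87},{"translation":[130,-100,0],"roll":0,"gripper":87}]' | sed -n 2,3p;  for i in 1 2; do python3 -m creep '[{"translation":[25,0,0],"roll":0,"gripper":87},{"translation":[50,0,0],"roll":0,"gripper":87},{"translation":[75,0,0],"roll":0,"gripper":87},{"translation":[100,0,0],"roll":0,"gripper":87}]' | sed -n 2,3p; python3 -c "
from rig import telemetry as t
from scipy.spatial.transform import Rotation as R
o=t.get_obs();print(o['q'],o['time']);print(R.from_quat(o['tool_rot']).as_matrix()[:,2].round(3))"; done
```

```text
position: [0.8299, 0.1536, 0.4567]
tool_rot: [0.999, 0.013, 0.018, 0.027]
position: [0.8588, 0.1363, 0.4344]
tool_rot: [0.999, 0.009, 0.037, 0.027]
[ 0.04972669  0.85454915  0.21794701 -0.06148026  1.99699912  1.57527749] 6.05
[ 0.074 -0.052 -0.996]
position: [0.8844, 0.1295, 0.4063]
tool_rot: [0.998, 0.01, 0.05, 0.024]
[ 0.03921556  0.88833222  0.21797628 -0.05534484  1.93528871  1.56722835] 6.3833
[ 0.101 -0.048 -0.994]
```

```bash
cat > st.sh <<'E'
python3 -c "
from rig import telemetry as t
from scipy.spatial.transform import Rotation as R
o=t.get_obs();print(o['q'].__class__ and [round(float(v),4) for v in o['q']],round(o['time'],2),[round(float(v),4) for v in o['position']]);print('z',R.from_quat(o['tool_rot']).as_matrix()[:,2].round(3),'x',R.from_quat(o['tool_rot']).as_matrix()[:,0].round(3))"
E
python3 -m creep '[{"translation":[200,0,0],"roll":0,"gripper":87},{"translation":[200,0,0],"roll":0,"gripper":87},{"translation":[200,0,0],"roll":0,"gripper":87},{"translation":[200,0,0],"roll":0,"gripper":87},{"translation":[200,0,0],"roll":0,"gripper":87}]' >/dev/null; sh st.sh; python3 -m creep '[{"translation":[200,0,-200],"roll":0,"gripper":87},{"translation":[200,0,-200],"roll":0,"gripper":87},{"translation":[200,0,-200],"roll":0,"gripper":87},{"translation":[200,0,-200],"roll":0,"gripper":87},{"translation":[200,0,-200],"roll":0,"gripper":87}]' >/dev/null; sh st.sh
```

```text
[0.0216, 0.9361, 0.218, -0.0486, 1.8568, 1.5539] 6.8 [0.9164, 0.1162, 0.3659]
z [ 0.131 -0.044 -0.99 ] x [0.991 0.025 0.13 ]
[0.0105, 0.8562, 0.218, -0.0442, 1.9002, 1.5404] 7.22 [0.8939, 0.1073, 0.4363]
z [ 0.166 -0.04  -0.985] x [0.986 0.026 0.165]
```

```bash
for i in 1 2 3 4; do python3 -m creep '[{"translation":[200,0,-100],"roll":0,"gripper":87},{"translation":[200,0,-100],"roll":0,"gripper":87},{"translation":[200,0,-100],"roll":0,"gripper":87},{"translation":[200,0,-100],"roll":0,"gripper":87},{"translation":[200,0,-100],"roll":0,"gripper":87}]' >/dev/null; sh st.sh; done
```

```text
[-0.0026, 0.8426, 0.218, -0.0382, 1.8861, 1.5292] 7.63 [0.8974, 0.0973, 0.4492]
z [ 0.193 -0.037 -0.98 ] x [0.981 0.027 0.192]
[-0.0136, 0.8207, 0.218, -0.0321, 1.8748, 1.5194] 8.05 [0.8979, 0.0892, 0.4696]
z [ 0.225 -0.034 -0.974] x [0.974 0.028 0.225]
[-0.0236, 0.7981, 0.218, -0.0259, 1.8648, 1.5109] 8.47 [0.8972, 0.0821, 0.4905]
z [ 0.257 -0.031 -0.966] x [0.966 0.03  0.256]
[-0.0326, 0.7746, 0.218, -0.0196, 1.8562, 1.5035] 8.88 [0.8952, 0.0759, 0.5123]
z [ 0.288 -0.028 -0.957] x [0.957 0.031 0.287]
```

```bash
for i in 1 2 3 4 5; do python3 -m creep '[{"translation":[200,0,-80],"roll":0,"gripper":87},{"translation":[200,0,-80],"roll":0,"gripper":87},{"translation":[200,0,-80],"roll":0,"gripper":87},{"translation":[200,0,-80],"roll":0,"gripper":87},{"translation":[200,0,-80],"roll":0,"gripper":87}]' >/dev/null; sh st.sh; done
python3 - <<'E'
from rig import viewer
import cv2
from h import *
for n in("scene","top"):
    im=viewer.camera(n); cv2.imwrite(f"pics/{n}2.png",im)
a=cv2.imread("pics/scene2.png");b=cv2.imread("pics/top2.png")
A=cv2.resize(a[170:270,230:430],None,fx=3.9,fy=3.9,interpolation=2);B=cv2.resize(b[160:260,250:450],None,fx=3.9,fy=3.9,interpolation=2)
cv2.imwrite("pics/c2.png",np.vstack([A[:300],B[:300]]))
E
```

```text
[-0.0408, 0.7619, 0.2181, -0.0132, 1.8369, 1.4973] 9.3 [0.8986, 0.0705, 0.5253]
z [ 0.318 -0.026 -0.948] x [0.948 0.031 0.317]
[-0.048, 0.7458, 0.2187, -0.0069, 1.8202, 1.4919] 9.72 [0.8999, 0.0658, 0.5412]
z [ 0.349 -0.023 -0.937] x [0.937 0.032 0.348]
[-0.0547, 0.7278, 0.2188, -0.0005, 1.8055, 1.4872] 10.13 [0.8997, 0.0618, 0.559]
z [ 0.379 -0.021 -0.925] x [0.925 0.033 0.378]
[-0.0607, 0.7079, 0.2187, 0.0059, 1.7927, 1.4831] 10.55 [0.898, 0.0584, 0.5784]
z [ 0.409 -0.019 -0.912] x [0.912 0.034 0.409]
[-0.0664, 0.6862, 0.2187, 0.0124, 1.7816, 1.4795] 10.97 [0.8948, 0.0555, 0.5992]
z [ 0.439 -0.017 -0.898] x [0.898 0.034 0.439]
```

View pics/c2.png

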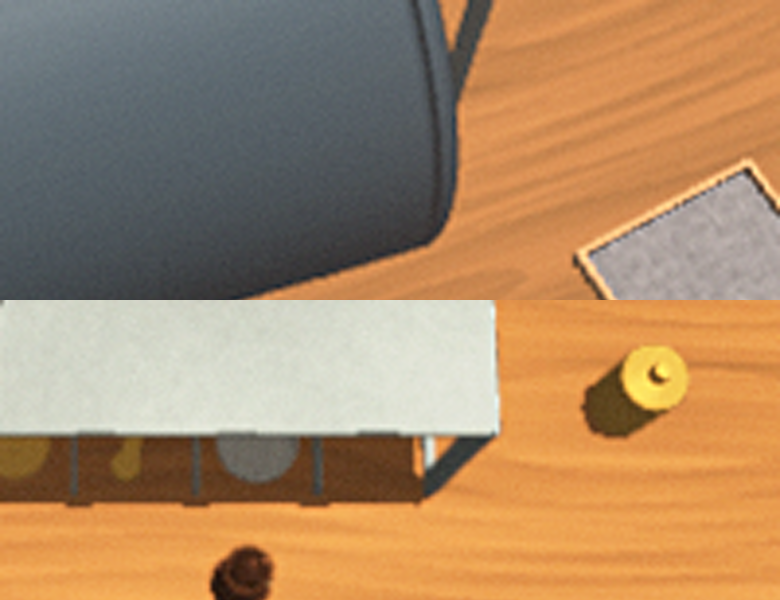

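Run:
```python
from h import *
from scipy.optimize import minimize
def circ(x,y,z,r,n=40):
    a=np.linspace(0,2*np.pi,n,endpoint=False);return np.c_[x+r*np.cos(a),y+r*np.sin(a),0*a+z]
F=4
def hullmask(n,P,m,roi):
    q=(proj(n,P)-roi[:2]+.5)*F
    cv2.fillConvexPoly(m,cv2.convexHull(q.astype(np.float32)).astype(np.int32),1)
def fmask(n,x,y,roi):
    m=np.zeros((roi[3]*F,roi[2]*F),np.uint8)
    for z0,r0,z1,r1 in((0,20,8,20),(8,8,36,8),(36,16,64,16),(64,9,84,9),(84,9,100,1)):
        hullmask(n,np.r_[circ(x,y,z0/1e3,r0/1e3),circ(x,y,z1/1e3,r1/1e3)],m,roi)
    return m
rois={"scene":(290,205,40,50),"top":(290,212,45,40)}
obs={}
for n,r in rois.items():
    im=cv2.imread(f"pics/{n}0.png")[r[1]:r[1]+r[3],r[0]:r[0]+r[2]]
    im=cv2.resize(im,None,fx=F,fy=F,interpolation=2)
    obs[n]=(im[...,2]<115).astype(np.uint8); print(n,obs[n].sum()/F/F)
    cv2.imwrite(f"pics/m_{n}.png",obs[n]*255)
def iou(p,ns=("scene","top")):
    return -sum((fmask(n,*p,rois[n])&obs[n]).sum()/(fmask(n,*p,rois[n])|obs[n]).sum() for n in ns)
for ns in(("scene",),("top",),("scene","top")):
    g=[(iou((x,y),ns),x,y) for x in np.arange(.53,.6,.002) for y in np.arange(-.13,-.08,.002)]
    print(ns,min(g))
# case front arc by gradient: grey mask below shelf
for n in("scene","top"):
    im=cv2.imread(f"pics/{n}0.png").astype(int)
    for nm,P in(("fin",[.57,-.1,0]),("case",[.65,-.11,.012]),("cork",[.442,.308,.004])): pass
    # cork blob
    r=(140,320,50,50) if n=="scene" else (125,250,45,50)
    h=cv2.cvtColor(im.astype(np.uint8),cv2.COLOR_BGR2HSV)
    # case blob: low saturation in ROI
    r=(275,180,45,40) if n=="scene" else (295,194,40,18)
    s=h[r[1]:r[1]+r[3],r[0]:r[0]+r[2],1]; v=h[r[1]:r[1]+r[3],r[0]:r[0]+r[2],2]
    m=((s<90)&(v>60)).astype(np.uint8)
    k,l,st,c=cv2.connectedComponentsWithStats(m)
    for i in range(1,k):
        if st[i,4]>20: print(n,"case",st[i]+np.array([r[0],r[1],0,0,0]),c[i]+r[:2])
for p in((.652,-.111),(.645,-.111),(.658,-.111)):
    for n in("scene","top"):
        q=proj(n,circ(*p,.012,.027)); print(p,n,q.min(0).round(1),q.max(0).round(1))
```

```text
scene 608.6875
top 203.6875
('scene',) (np.float64(-0.44303048239124), np.float64(0.56), np.float64(-0.10199999999999998))
('top',) (np.float64(-0.80625), np.float64(0.56), np.float64(-0.10199999999999998))
('scene', 'top') (np.float64(-1.24928048239124), np.float64(0.56), np.float64(-0.10199999999999998))
scene case [275 180  45  38 763] [295.9423329  193.89646134]
top case [295 194  40  13 245] [314.97142857 198.63265306]
top case [330 197   3  12  23] [331.30434783 202.        ]
(0.652, -0.111) scene [290.5 190.2] [311.3 209.1]
(0.652, -0.111) top [305.3 186.2] [326.3 206.7]
(0.645, -0.111) scene [291.5 192.4] [312.4 211.5]
(0.645, -0.111) top [305.3 188.8] [326.3 209.4]
(0.658, -0.111) scene [289.6 188.3] [310.4 207.1]
(0.658, -0.111) top [305.4 184. ] [326.3 204.4]
```

Run:
```python
import cv2,numpy as np
a=cv2.imread("pics/scene0.png")[170:250,250:350];b=cv2.imread("pics/top0.png")[170:250,270:370]
f=lambda i:cv2.resize(i,None,fx=4,fy=4,interpolation=0)
m1=cv2.resize(cv2.cvtColor(cv2.imread("pics/m_scene.png",0),cv2.COLOR_GRAY2BGR),(240,240));m2=cv2.resize(cv2.imread("pics/m_top.png"),(240,240))
cv2.imwrite("pics/c3.png",np.vstack([np.hstack([f(a),f(b)]),np.pad(np.hstack([m1,m2]),((0,0),(0,320),(0,0)))]))
```

```text
(no output)
```

View pics/c3.png

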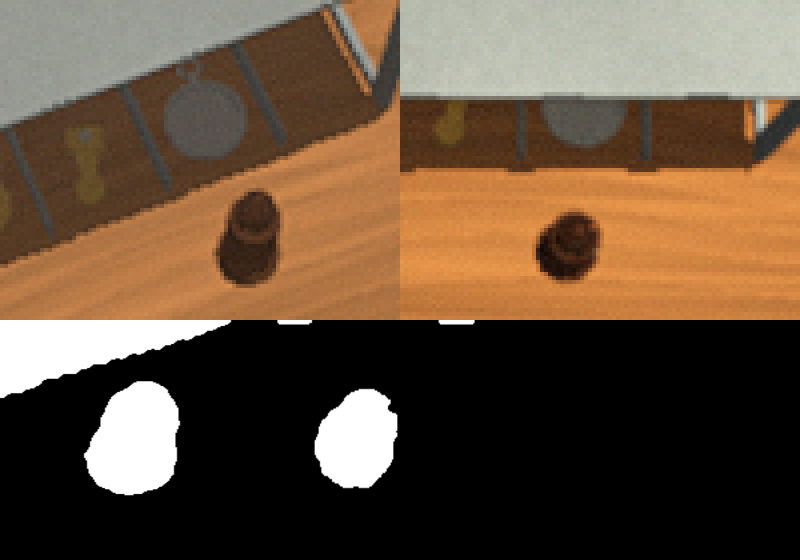

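The finial is at (0.560,-0.102) in both views. The case is at about (0.651,-0.112), 36 mm behind the front edge with its stem to the back. Next I'll work out the shifts in tool axes.

```bash
cat > d.py <<'E'
import sys,numpy as np
from rig import telemetry as t
from scipy.spatial.transform import Rotation as R
def main(targets):
    o=t.get_obs();M=R.from_quat(o["tool_rot"]).as_matrix();p=np.array(o["position"])
    print("t",round(o["time"],2),"p",p.round(4),"z",M[:,2].round(3),"y",M[:,1].round(3),"w",round(o["grip_width"],4),"gf",round(o["grip_force"],1),"F",np.round(o["ft_force"],1))
    for T in targets:
        d=M.T@(np.array(T)-p)*1e3; print(T,d.round(0),"rows",round(np.linalg.norm(d)/40,1))
main([[float(v) for v in a.split(",")] for a in sys.argv[1:]])
E
python3 d.py 0.50,-.101,.19 .56,-.102,.056
```

```text
t 11.07 p [0.8949 0.0555 0.5991] z [ 0.439 -0.017 -0.898] y [ 0.023 -0.999  0.03 ] w 0.0871 gf 0.0 F [ 0.5 -0.4  0. ]
[0.5, -0.101, 0.19] [-539.  135.  197.] rows 14.7
[0.56, -0.102, 0.056] [-544.  133.  343.] rows 16.4
```

```bash
python3 -m creep '[{"translation":[-36,9,13],"roll":0,"gripper":87},{"translation":[-72,18,26],"roll":0,"gripper":87},{"translation":[-108,27,39],"roll":0,"gripper":87},{"translation":[-144,36,52],"roll":0,"gripper":87},{"translation":[-180,45,65],"roll":0,"gripper":87}]' >/dev/null; python3 -m creep '[{"translation":[-36,9,13],"roll":0,"gripper":87},{"translation":[-72,18,26],"roll":0,"gripper":87},{"translation":[-108,27,39],"roll":0,"gripper":87},{"translation":[-144,36,52],"roll":0,"gripper":87},{"translation":[-180,45,65],"roll":0,"gripper":87}]' >/dev/null;  python3 d.py 0.50,-.101,.19 .56,-.102,.056
```

```text
t 11.9 p [ 0.6364 -0.0462  0.3332] z [ 0.439 -0.017 -0.898] y [ 0.023 -0.999  0.031] w 0.0871 gf 0.0 F [-0.5 -0.5  0.3]
[0.5, -0.101, 0.19] [-187.   47.   70.] rows 5.1
[0.56, -0.102, 0.056] [-192.   45.  216.] rows 7.3
```

```bash
python3 -m creep '[{"translation":[-36,9,13],"roll":0,"gripper":87},{"translation":[-72,18,26],"roll":0,"gripper":87},{"translation":[-108,27,39],"roll":0,"gripper":87},{"translation":[-144,36,52],"roll":0,"gripper":87},{"translation":[-175,43,65],"roll":0,"gripper":87}]' >/dev/null; python3 -m creep '[{"translation":[0,0,0],"roll":0,"gripper":87},{"translation":[0,0,0],"roll":0,"gripper":87}]' >/dev/null;  python3 d.py 0.50,-.101,.19 .558,-.102,.056
```

```text
t 12.48 p [ 0.5089 -0.0961  0.1991] z [ 0.436 -0.016 -0.9  ] y [ 0.021 -0.999  0.028] w 0.0866 gf 0.0 F [ 0.6 -0.4  0.3]
[0.5, -0.101, 0.19] [-12.   4.   4.] rows 0.3
[0.558, -0.102, 0.056] [-18.   3. 150.] rows 3.8
```

```bash
python3 -m creep '[{"translation":[-18,3,10],"roll":0,"gripper":87},{"translation":[-18,3,45],"roll":0,"gripper":87},{"translation":[-18,3,80],"roll":0,"gripper":87},{"translation":[-18,3,110],"roll":0,"gripper":87},{"translation":[-18,3,130],"roll":0,"gripper":87}]' >/dev/null; python3 -m creep '[{"translation":[0,0,10],"roll":0,"gripper":87},{"translation":[0,0,20],"roll":0,"gripper":87},{"translation":[0,0,20],"roll":0,"gripper":87}]';  python3 d.py  .558,-.102,.056
```

```text
time: 13.15
position: [0.5636, -0.1027, 0.0574]
tool_rot: [0.974, 0.015, 0.226, 0.013]
ft_force: [0.4, 0.0, -0.2]
grip_width: 0.087
grip_force: 0.0
t 13.15 p [ 0.5636 -0.1027  0.0574] z [ 0.441 -0.018 -0.897] y [ 0.024 -0.999  0.031] w 0.087 gf 0.0 F [ 0.4  0.  -0.2]
[0.558, -0.102, 0.056] [-6. -1. -1.] rows 0.1
```

Run:
```python
from rig import viewer
import cv2,numpy as np
f=lambda i:cv2.resize(i,None,fx=4,fy=4,interpolation=2)
a=viewer.camera("scene")[170:290,250:350];b=viewer.camera("top")[170:290,270:370]
cv2.imwrite("pics/c4.png",np.hstack([f(a),f(b)]))
```

```text
(no output)
```

View pics/c4.png

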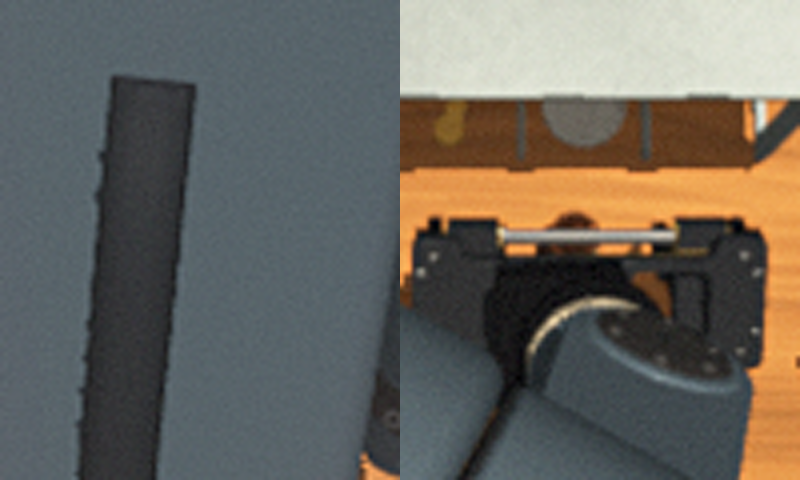

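In the top view the finial's tip shows at about (573,218) in the crop, between the fingers as intended. I'll shift back 5 mm and close.

```bash
python3 -m creep '[{"translation":[-5,-1,0],"roll":0,"gripper":60},{"translation":[-5,-1,0],"roll":0,"gripper":40},{"translation":[-5,-1,0],"roll":0,"gripper":25},{"translation":[-5,-1,0],"roll":0,"gripper":25},{"translation":[-5,-1,0],"roll":0,"gripper":25}]' 15 | tail -2;  python3 -m creep '[{"translation":[0,0,0],"roll":0,"gripper":25},{"translation":[0,0,0],"roll":0,"gripper":25}]' | tail -2; python3 d.py  .558,-.102,.12 .442,.308,.12
```

```text
grip_width: 0.0614
grip_force: 0.0
grip_width: 0.0483
grip_force: 0.0
t 13.83 p [ 0.5559 -0.1016  0.056 ] z [ 0.439 -0.017 -0.898] y [ 0.023 -0.999  0.031] w 0.0483 gf 0.0 F [-0.8 -0.2  1.2]
[0.558, -0.102, 0.12] [ 30.   2. -57.] rows 1.6
[0.442, 0.308, 0.12] [ -60. -410. -115.] rows 10.7
```

```bash
python3 -m creep '[{"translation":[0,0,0],"roll":0,"gripper":25},{"translation":[0,0,0],"roll":0,"gripper":25},{"translation":[0,0,0],"roll":0,"gripper":25},{"translation":[0,0,0],"roll":0,"gripper":25}]' 15 | tail -2;  python3 -m creep '[{"translation":[0,0,0],"roll":0,"gripper":25},{"translation":[0,0,0],"roll":0,"gripper":25}]' | tail -2; python3 d.py  .556,-.102,.12 .442,.308,.12
```

```text
grip_width: 0.0272
grip_force: 1.5
grip_width: 0.0256
grip_force: 5.4
t 14.33 p [ 0.5557 -0.1012  0.0558] z [ 0.439 -0.017 -0.898] y [ 0.024 -0.999  0.03 ] w 0.0256 gf 5.4 F [0.4 1.1 2.5]
[0.556, -0.102, 0.12] [ 28.   3. -58.] rows 1.6
[0.442, 0.308, 0.12] [ -60. -410. -114.] rows 10.7
```

Run:
```python
from rig import viewer
import cv2,numpy as np
f=lambda i:cv2.resize(i,None,fx=6,fy=6,interpolation=2)
b=viewer.camera("top")[190:280,280:380]
cv2.imwrite("pics/c5.png",f(b))
```

```text
(no output)
```

View pics/c5.png

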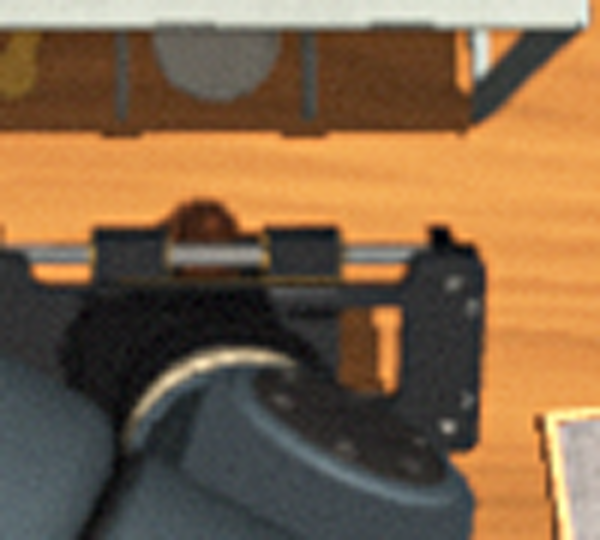

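```bash
python3 - <<'E'
from h import *
b=viewer.camera("top"); 
g=b[215:240,300:328,2]; print(g[::1,::2])
for v in (225,228,231): print(v,onz("top",(314,v),.095).round(3))
for p in((.56,-.102),(.57,-.102)): print(p,[proj("top",[*p,z]).round(1).tolist() for z in(.1,.084,.064)])
E
python3 -m creep '[{"translation":[0,0,0],"roll":0,"gripper":15},{"translation":[0,0,0],"roll":0,"gripper":15}]' 15|tail -2
```

```text
[[232 231 230 231 230 230 230 232 230 231 231 232 234 237]
 [227 228 229 228 229 229 231 229 229 228 229 228 229 229]
 [226 229 228 227 229 227 227 229 228 228 228 231 227 228]
 [230 228 232 232 231 229 229 232 230 229 229 230 230 230]
 [235 233 234 237 236 237 238 236 236 236 235 236 237 234]
 [229 231 230 236 236 238 239 241 241 242 243 241 242 242]
 [229 230 230 233 234 235 238 237 242 240 242 240 243 243]
 [233 233 233 232 234 238 217 226 240 238 234 239 239 239]
 [231 232 234 232 237 201 142 144 182 239 231 233 233 233]
 [234 236 234 238 232 121  80  66  90 207 236 230 230 231]
 [240 241 242 244 188  80  60  68  66 159 241 237 238 238]
 [248 250 250 220 120  62  61  88  82  99 234 244 245 247]
 [188 184 189 121  81  52  67  93  84  67 226 249 177 184]
 [ 52  60  60  37  77  51  63  77  80  69 173 183  79  54]
 [ 31  18  26  24  79  51  69  70  73  61  70  65 100  24]
 [ 44  39  40  41 108  63  73  73  78  68  55  54  82  41]
 [ 49  49  51  49 132 123 125 121 124 124 118 117  74  54]
 [ 48  50  47  48 151 155 157 152 153 160 160 157  86  44]
 [ 49  50  48  56 151 127 124 125 123 122 121 121 109  51]
 [ 50  47  46  44 100  79 104  91  90  65  52  55 113  40]
 [ 48  51  45  52  55  43  70  68  57  51  14  14  78  50]
 [ 62  52  62  57  60  54  55  63  59  61  52  42  89  86]
 [ 46  41  45  48  43  46  51  49  53  48  43  42  61  61]
 [ 33  24  26  25  22  15  26  23  25  26  16  18  39  86]
 [ 18  16  24  23  19  17  15  17  11  17  18  19  25  70]]
225 [ 0.565 -0.1    0.095]
228 [ 0.558 -0.101  0.095]
231 [ 0.551 -0.101  0.095]
(0.56, -0.102) [[[314.8, 226.9]], [[314.2, 227.9]], [[313.6, 229.0]]]
(0.57, -0.102) [[[314.9, 222.6]], [[314.3, 223.7]], [[313.6, 224.9]]]
grip_width: 0.0231
grip_force: 12.9
```

```bash
python3 -m creep '[{"translation":[0,0,0],"roll":0,"gripper":10},{"translation":[0,0,0],"roll":0,"gripper":10},{"translation":[0,0,0],"roll":0,"gripper":10}]' 15|tail -2; python3 -m creep '[{"translation":[12,0,-25],"roll":0,"gripper":10},{"translation":[12,0,-25],"roll":0,"gripper":10},{"translation":[12,0,-25],"roll":0,"gripper":10}]' 15
python3 - <<'E'
from rig import viewer
import cv2
b=viewer.camera("top");print(b[215:235,300:328:2,2])
E
```

```text
grip_width: 0.0224
grip_force: 12.8
time: 15.1
position: [0.5561, -0.1011, 0.0849]
tool_rot: [0.974, 0.016, 0.226, 0.013]
ft_force: [0.8, 0.2, -0.1]
grip_width: 0.0164
grip_force: 13.8
[[231 229 229 230 230 231 231 230 230 230 230 232 232 234]
 [227 230 228 230 229 228 228 229 228 229 227 229 231 231]
 [226 225 228 228 228 226 229 228 228 227 229 226 226 227]
 [230 232 230 229 230 230 231 230 229 230 229 230 230 229]
 [233 232 235 237 235 236 240 236 239 236 234 235 235 233]
 [228 229 230 235 236 239 244 246 246 243 242 240 243 241]
 [229 229 228 231 235 239 200 199 214 244 241 242 243 241]
 [236 234 234 232 237 190 110  93 115 215 237 238 239 239]
 [236 235 236 236 227 117  67  63  68 147 236 235 237 235]
 [244 246 245 245 177  85  55  68  70  88 221 240 242 241]
 [173 179 176 180  86  52  61  90 106  65 199 230 150 158]
 [ 55  59  60  60  33  36  66  78  87  70 125 166  31  31]
 [ 17  24  21  28  29  48  60  71  76  65  40  96  29  27]
 [ 35  38  41  47  42  72  67  70  74  67  42  67  51  47]
 [ 54  54  48  51  47  72 109 103 108 113 104  94  49  49]
 [ 49  49  50  43  49  83 188 187 191 192 190 157  47  54]
 [ 48  53  52  53  53  78 152 148 150 150 151 129  46  46]
 [ 46  51  49  49  47  61  80  91  78  62  59  69  51  51]
 [ 47  51  53  51  49  57  63  82  50  28  17  35  48  52]
 [ 69  55  53  55  48  57  63  77  61  55  44  58  89  90]]
```

Run:
```python
from rig import viewer
import cv2,numpy as np
b=viewer.camera("top")[205:250,285:345];a=viewer.camera("scene")[150:400,200:450]
cv2.imwrite("pics/c6.png",np.vstack([cv2.resize(b,None,fx=8,fy=8,interpolation=2),cv2.resize(a,(480,240))]))
```

```text
(no output)
```

View pics/c6.png

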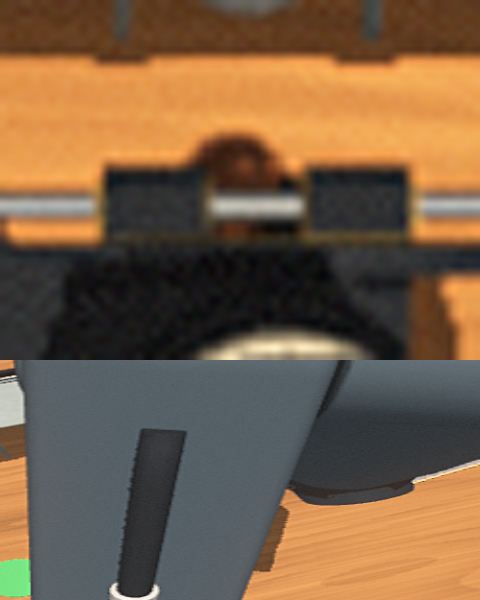

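Run:
```python
from h import *
def circ(x,y,z,r,n=40):
    a=np.linspace(0,2*np.pi,n,endpoint=False);return np.c_[x+r*np.cos(a),y+r*np.sin(a),0*a+z]
print("obs scene 304.2,217.5-320,241.5; top 303.75,222.5-320,240")
for x in(.55,.56,.57,.575):
  for n in("scene","top"):
    P=np.r_[circ(x,-.102,0,.02),circ(x,-.102,.008,.02),circ(x,-.102,.036,.016),circ(x,-.102,.064,.016),[[x,-.102,.1]]]
    q=proj(n,P);f=proj(n,P[:80]);print(x,n,q.min(0).round(1),q.max(0).round(1),"foot",f.min(0).round(1),f.max(0).round(1))
```

```text
obs scene 304.2,217.5-320,241.5; top 303.75,222.5-320,240
0.55 scene [304.9 221.7] [321.5 244.7] foot [304.9 228.5] [321.1 244.7]
0.55 top [303.6 226.6] [320.1 244.1] foot [303.6 228.1] [319.5 244.1]
0.56 scene [303.3 218.1] [319.9 241.1] foot [303.3 225.1] [319.5 241.1]
0.56 top [303.7 222.5] [320.2 240.2] foot [303.7 224.3] [319.6 240.2]
0.57 scene [301.8 214.5] [318.2 237.6] foot [301.8 221.6] [317.9 237.6]
0.57 top [303.8 218.4] [320.2 236.3] foot [303.8 220.4] [319.6 236.3]
0.575 scene [301.1 212.7] [317.4 235.9] foot [301.1 219.9] [317.1 235.9]
0.575 top [303.8 216.3] [320.2 234.4] foot [303.8 218.5] [319.6 234.4]
```

```bash
for i in 1 2 3; do python3 -m creep '[{"translation":[0,0,0],"roll":0,"gripper":10}]' | grep -E "ft|wid|gr|pos"; done; python3 -m creep '[{"translation":[-1,0,3],"roll":0,"gripper":10},{"translation":[-3,0,6],"roll":0,"gripper":10}]'| grep -E "ft|wid|gr|pos";python3 -m creep '[{"translation":[-1,0,3],"roll":0,"gripper":10},{"translation":[-1,0,3],"roll":0,"gripper":10}]'| grep -E "ft|wid|gr|pos"
```

```text
position: [0.5551, -0.1005, 0.0826]
ft_force: [0.3, -0.2, -0.3]
grip_width: 0.0167
grip_force: 13.7
position: [0.5551, -0.1004, 0.0825]
ft_force: [0.2, 1.0, -0.8]
grip_width: 0.0163
grip_force: 13.7
position: [0.5552, -0.1005, 0.0826]
ft_force: [-0.4, 0.0, -2.0]
grip_width: 0.0163
grip_force: 13.7
position: [0.5556, -0.1009, 0.0764]
ft_force: [-0.6, 0.7, -0.6]
grip_width: 0.0166
grip_force: 13.7
position: [0.5555, -0.1008, 0.0726]
ft_force: [0.4, 0.3, 0.1]
grip_width: 0.0161
grip_force: 13.7
```

```bash
python3 -m creep '[{"translation":[15,0,-30],"roll":0,"gripper":10},{"translation":[28,0,-60],"roll":0,"gripper":10},{"translation":[40,0,-90],"roll":0,"gripper":10},{"translation":[40,0,-90],"roll":0,"gripper":10}]' 20| grep -E "ft|wid|gr|pos";python3 d.py .442,.308,.165 .46,.2,.2
python3 - <<'E'
from rig import viewer
import cv2
b=viewer.camera("top");print(b[207:233,300:330:2,2])
E
```

```text
position: [0.5526, -0.0966, 0.1639]
ft_force: [0.3, 0.6, -1.0]
grip_width: 0.0157
grip_force: 18.4
t 16.17 p [ 0.5526 -0.0966  0.1639] z [ 0.437 -0.011 -0.9  ] y [ 0.026 -0.999  0.025] w 0.0157 gf 18.4 F [ 0.3  0.6 -1. ]
[0.442, 0.308, 0.165] [ -85. -407.  -54.] rows 10.5
[0.46, 0.2, 0.2] [ -57. -298.  -76.] rows 7.8
[[ 73  92  83  82  93  88  92  88  85  89  88  86  92  85  90]
 [ 76  98  94  94  95  90  90  93  95  89  89  88  90  92  89]
 [ 71  96  99  90  93  94  96  98  98  97  97  96  93  97  92]
 [ 91 101  90  95  93  94  97  90  89  94  94  93  90  95  99]
 [ 96  91 106 107 107 102 107 103 110 107 102 107 102 100  94]
 [ 98  98 195 196 208 205 212 209 214 218 215 216 214 187 105]
 [207 200 233 232 234 234 234 234 238 238 241 241 243 239 222]
 [230 229 231 230 231 229 228 229 230 230 230 235 240 239 246]
 [226 222 226 223 225 226 227 229 229 227 225 227 228 230 236]
 [223 222 224 222 223 228 230 233 230 230 222 223 224 223 225]
 [223 221 222 222 223 228 184 167 165 208 231 224 221 224 223]
 [228 226 229 228 231 223 109  84  78 132 216 228 225 227 228]
 [236 233 236 236 241 174
[... 157 characters left out ...]
8  92]
 [ 28  30  30  33  30  20  48  62  98  74  63 152 221  22  26]
 [ 36  34  33  35  35  37  66  61  75  65  57  57 165  30  39]
 [ 41  40  48  45  42  46  87  79  76  79  71  46  96  40  46]
 [ 45  46  49  45  48  46 112 114 121 122 118 118 103  43  50]
 [ 44  46  45  48  47  44 137 177 177 180 177 177 150  40  49]
 [ 48  52  49  47  42  45 108 146 142 145 145 145 128  37  51]
 [ 48  48  40  51  46  45  67  65  66  66  65  59  91  43  48]
 [ 49  44  52  46  47  48  54  76  72  28  16  17  67  46  52]
 [ 68  64  64  65  65  69  64 107 100  65  32  38  67  84  89]
 [ 46  51  51  53  49  52  50  68  68  43  40  37  46  65  57]
 [ 30  28  33  34  39  29  12  33  31  26  34  29  22  27  28]]
```

It's lifted: the drum moved in the picture as it should. Next I'll carry it to the pad.

```bash
python3 -m creep '[{"translation":[-8,-40,-5],"roll":0,"gripper":10},{"translation":[-16,-80,-10],"roll":0,"gripper":10},{"translation":[-24,-120,-15],"roll":0,"gripper":10},{"translation":[-32,-160,-20],"roll":0,"gripper":10},{"translation":[-40,-200,-27],"roll":0,"gripper":10}]' >/dev/null; python3 -m creep '[{"translation":[-8,-40,-5],"roll":0,"gripper":10},{"translation":[-16,-80,-10],"roll":0,"gripper":10},{"translation":[-24,-120,-15],"roll":0,"gripper":10},{"translation":[-32,-160,-20],"roll":0,"gripper":10},{"translation":[-40,-195,-27],"roll":0,"gripper":10}]' >/dev/null; python3 -m creep '[{"translation":[0,0,0],"roll":0,"gripper":10},{"translation":[0,0,0],"roll":0,"gripper":10}]' | grep -E "grip"; python3 d.py .440,.308,.1
python3 - <<'E'
from rig import viewer
import cv2,numpy as np
a=viewer.camera("scene")[270:400,110:260];b=viewer.camera("top")[220:320,110:225]
cv2.imwrite("pics/c7.png",np.hstack([cv2.resize(a,(400,347),interpolation=2),cv2.resize(b,(399,347),interpolation=2)]))
E
```

```text
grip_width: 0.0161
grip_force: 18.6
t 17.22 p [0.4717 0.2115 0.1645] z [ 0.438 -0.011 -0.899] y [ 0.031 -0.999  0.027] w 0.0161 gf 18.6 F [-0.1 -0.4 -0.5]
[0.44, 0.308, 0.1] [-53. -99.  43.] rows 3.0
```

View pics/c7.png

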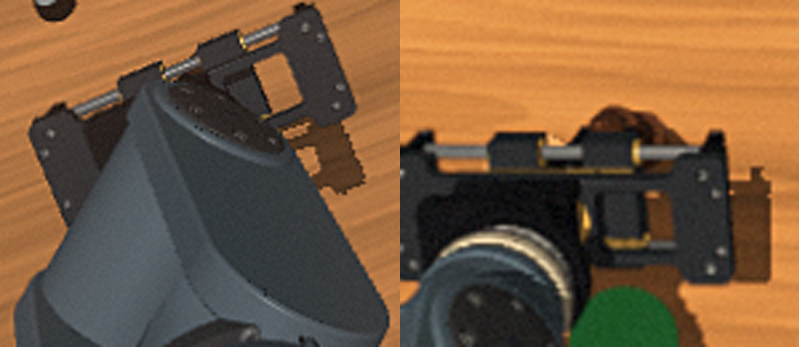

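Run:
```python
from h import *
x,y,z=.476,.2115,.108
for n in("top",):
  for nm,P in(("foot",[x,y,z]),("foot far",[x+.02,y,z]),("foot right",[x,y-.02,z]),("drum36",[x,y-.016,z+.036]),("drumtop",[x+.016,y,z+.064]),("tip",[x,y,z+.1])):
    q=proj(n,P)[0]; print(nm,q.round(1),"crop",((q-[110,220])*3.47+[400,0]).round(0))
```

```text
foot [177.1 259.1] crop [633. 136.]
foot far [177.7 250.3] crop [635. 105.]
foot right [185.8 259.4] crop [663. 137.]
drum36 [180.4 258.2] crop [644. 133.]
drumtop [170.4 249.6] crop [610. 103.]
tip [165.4 255.9] crop [592. 124.]
```

```bash
python3 -m creep '[{"translation":[-9,-24,6],"roll":0,"gripper":10},{"translation":[-18,-48,12],"roll":0,"gripper":10},{"translation":[-27,-72,18],"roll":0,"gripper":10},{"translation":[-36,-90,20],"roll":0,"gripper":10},{"translation":[-45,-99,20],"roll":0,"gripper":10}]' >/dev/null; python3 -m creep '[{"translation":[0,0,0],"roll":0,"gripper":10},{"translation":[0,0,0],"roll":0,"gripper":10},{"translation":[0,0,0],"roll":0,"gripper":10}]' | grep -E "grip"; python3 d.py .438,.308,.1
```

```text
grip_width: 0.0162
grip_force: 18.6
t 17.98 p [0.4395 0.3051 0.1246] z [ 0.438 -0.014 -0.899] y [ 0.024 -0.999  0.027] w 0.0162 gf 18.6 F [-0.4 -0.6 -0.3]
[0.438, 0.308, 0.1] [-12.  -4.  21.] rows 0.6
```

```bash
python3 -m creep '[{"translation":[-5,-3,9],"roll":0,"gripper":10},{"translation":[-10,-3,18],"roll":0,"gripper":10},{"translation":[-15,-3,27],"roll":0,"gripper":10},{"translation":[-19,-3,36],"roll":0,"gripper":10}]' | grep -E "pos|ft"; for i in 1 2 3 4; do python3 -m creep '[{"translation":[-1,0,3],"roll":0,"gripper":10},{"translation":[-2,0,5],"roll":0,"gripper":10}]' | grep -E "pos|ft|grip"; done
```

```text
position: [0.4451, 0.309, 0.0946]
ft_force: [-0.3, -0.1, -0.3]
position: [0.4462, 0.3094, 0.0906]
ft_force: [-1.4, -0.9, -1.2]
grip_width: 0.0158
grip_force: 18.7
position: [0.4471, 0.31, 0.0873]
ft_force: [-0.8, -0.7, -0.2]
grip_width: 0.0159
grip_force: 18.7
position: [0.4483, 0.3102, 0.0837]
ft_force: [0.9, -0.7, -0.4]
grip_width: 0.0159
grip_force: 18.7
position: [0.4496, 0.3104, 0.0799]
ft_force: [0.1, -0.4, -1.0]
grip_width: 0.016
grip_force: 18.7
```

```bash
python3 -m creep '[{"translation":[-5,-1,-2],"roll":0,"gripper":10},{"translation":[-10,-2,-4],"roll":0,"gripper":10},{"translation":[-12,-2,-1],"roll":0,"gripper":10},{"translation":[-13,-2,2],"roll":0,"gripper":10}]' | grep -E "pos|ft"; for i in 1 2 3 4; do python3 -m creep '[{"translation":[-1,0,2],"roll":0,"gripper":10},{"translation":[-2,0,4],"roll":0,"gripper":10}]' | grep -E "pos|ft|grip"; done
```

```text
position: [0.4408, 0.3127, 0.0775]
ft_force: [-0.2, 0.2, -0.3]
position: [0.4422, 0.3127, 0.0742]
ft_force: [-1.5, 0.4, -1.0]
grip_width: 0.0161
grip_force: 18.7
position: [0.4429, 0.3127, 0.0711]
ft_force: [-0.8, -0.6, -0.9]
grip_width: 0.0159
grip_force: 18.7
position: [0.4435, 0.3129, 0.0681]
ft_force: [-1.6, -0.5, 4.2]
grip_width: 0.0157
grip_force: 18.5
position: [0.4459, 0.3142, 0.0671]
ft_force: [-3.1, -0.7, 18.7]
grip_width: 0.0146
grip_force: 19.1
```

Run:
```python
from h import *
b=viewer.camera("top")[240:300,110:200]
x,y,z=.445,.313,.004
for nm,P in(("foot",[x,y,z]),("far",[x+.02,y,z+.008]),("near",[x-.02,y,z+.008]),("right",[x,y-.02,z+.008]),("tip",[x,y,z+.1]),("cork",[.442,.308,.004])):
    print(nm,((proj("top",P)[0]-[110,240])*8).round(0))
cv2.imwrite("pics/c8.png",cv2.resize(b,None,fx=8,fy=8,interpolation=2))
```

```text
foot [293. 262.]
far [290. 197.]
near [281. 325.]
right [348. 263.]
tip [185. 250.]
cork [308. 272.]
```

View pics/c8.png

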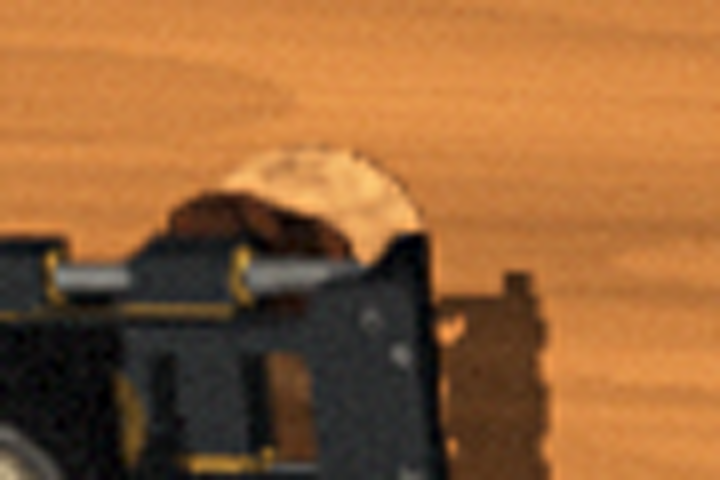

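In the crop the foot sits inside the cork disc at about (293,262) and the finial is upright. I'll relieve the press a little and then open.

```bash
python3 -m creep '[{"translation":[1,0,-2],"roll":0,"gripper":10},{"translation":[1,0,-2],"roll":0,"gripper":10}]' | grep -E "pos|ft|grip"; python3 -m creep '[{"translation":[0,0,0],"roll":0,"gripper":30},{"translation":[0,0,0],"roll":0,"gripper":50},{"translation":[0,0,0],"roll":0,"gripper":87},{"translation":[0,0,0],"roll":0,"gripper":87},{"translation":[0,0,0],"roll":0,"gripper":87}]'| grep -E "pos|ft|grip"; python3 -m creep '[{"translation":[0,0,0],"roll":0,"gripper":87},{"translation":[0,0,0],"roll":0,"gripper":87},{"translation":[0,0,0],"roll":0,"gripper":87},{"translation":[0,0,0],"roll":0,"gripper":87}]'| grep -E "pos|ft|grip"
```

```text
position: [0.4445, 0.3133, 0.0679]
ft_force: [-0.5, 0.1, -1.6]
grip_width: 0.0141
grip_force: 19.1
position: [0.4442, 0.3131, 0.0673]
ft_force: [0.1, 0.3, 0.0]
grip_width: 0.0394
grip_force: 0.0
position: [0.4442, 0.3132, 0.0674]
ft_force: [0.2, 1.1, 0.2]
grip_width: 0.0665
grip_force: 0.0
```

```bash
python3 -m creep '[{"translation":[0,0,-5],"roll":0,"gripper":87},{"translation":[0,0,-20],"roll":0,"gripper":87},{"translation":[0,0,-50],"roll":0,"gripper":87},{"translation":[0,0,-90],"roll":0,"gripper":87},{"translation":[0,0,-130],"roll":0,"gripper":87}]' >/dev/null; python3 -m creep '[{"translation":[20,36,0],"roll":0,"gripper":0},{"translation":[40,70,0],"roll":0,"gripper":0},{"translation":[60,105,0],"roll":0,"gripper":0},{"translation":[60,140,0],"roll":0,"gripper":0},{"translation":[60,175,0],"roll":0,"gripper":0}]'| grep -E "pos|ft|grip"
python3 - <<'E'
from h import *
cv2.imwrite("pics/scene9.png",viewer.camera("scene"));cv2.imwrite("pics/top9.png",viewer.camera("top"))
def circ(x,y,z,r,n=40):
    a=np.linspace(0,2*np.pi,n,endpoint=False);return np.c_[x+r*np.cos(a),y+r*np.sin(a),0*a+z]
rois={"scene":(130,300,60,70),"top":(125,235,50,60)};F=4
for n,r in rois.items():
    im=cv2.imread(f"pics/{n}9.png")[r[1]:r[1]+r[3],r[0]:r[0]+r[2]]
    m=(im[...,2]<115).astype(np.uint8);k,l,st,c=cv2.connectedComponentsWithStats(m)
    for i in range(1,k):
        if st[i,4]>20:print(n,st[i]+np.array([r[0],r[1],0,0,0]))
    for x,y in((.445,.313),(.442,.308)):
        P=np.r_[circ(x,y,.004,.02),circ(x,y,.012,.02),circ(x,y,.04,.016),circ(x,y,.068,.016),[[x,y,.104]]];q=proj(n,P);print((x,y),q.min(0).round(1),(q.max(0)-q.min(0)).round(1))
E
```

```text
position: [0.4577, 0.141, 0.2161]
ft_force: [-0.4, -0.7, -0.2]
grip_width: 0.0613
grip_force: 0.0
scene [ 149  300   41   70 2256]
(0.445, 0.313) [145.4 329.7] [24.6 20.8]
(0.442, 0.308) [148.1 330.2] [24.5 20.7]
top [ 132  263   43   32 1172]
(0.445, 0.313) [131.8 264.6] [22.7 16.1]
(0.442, 0.308) [133.7 265.9] [22.6 16.1]
```

```bash
python3 d.py .545,-.110,.20 .571,-.110,.163
```

```text
t 21.88 p [0.4567 0.1377 0.2151] z [ 0.384 -0.01  -0.923] y [ 0.032 -0.999  0.024] w 0.0538 gf 0.0 F [-0.5  0.  -0.6]
[0.545, -0.11, 0.2] [ 66. 250.  50.] rows 6.6
[0.571, -0.11, 0.163] [ 76. 250.  94.] rows 6.9
```

The retreat cost some tilt (0.44 to 0.38), so I'll rebuild it at full stretch, high above the shelf.

```bash
for i in 1 2; do python3 -m creep '[{"translation":[34,10,-14],"roll":0,"gripper":0},{"translation":[68,20,-27],"roll":0,"gripper":0},{"translation":[102,30,-40],"roll":0,"gripper":0},{"translation":[136,40,-53],"roll":0,"gripper":0},{"translation":[170,50,-65],"roll":0,"gripper":0}]' >/dev/null; done; sh st.sh; python3 -m creep '[{"translation":[40,10,-14],"roll":0,"gripper":0},{"translation":[80,20,-27],"roll":0,"gripper":0},{"translation":[120,20,-40],"roll":0,"gripper":0},{"translation":[160,20,-53],"roll":0,"gripper":0},{"translation":[200,20,-65],"roll":0,"gripper":0}]' >/dev/null; for i in 1 2; do python3 -m creep '[{"translation":[200,0,-80],"roll":0,"gripper":0},{"translation":[200,0,-80],"roll":0,"gripper":0},{"translation":[200,0,-80],"roll":0,"gripper":0},{"translation":[200,0,-80],"roll":0,"gripper":0},{"translation":[200,0,-80],"roll":0,"gripper":0}]' >/dev/null; sh st.sh; done
```

```text
[-0.0823, 0.3381, 1.1216, 0.027, 1.2889, 1.4404] 22.72 [0.7246, 0.0598, 0.4688]
z [ 0.384 -0.006 -0.923] x [0.923 0.047 0.383]
[-0.0833, 0.6617, 0.218, 0.0309, 1.8302, 1.4564] 23.55 [0.8742, 0.0478, 0.6146]
z [ 0.419 -0.005 -0.908] x [0.907 0.047 0.418]
[-0.0865, 0.6469, 0.2185, 0.036, 1.8149, 1.4562] 23.97 [0.8736, 0.0467, 0.6293]
z [ 0.446 -0.004 -0.895] x [0.894 0.046 0.445]
```

Run:
```python
from h import *
cv2.imwrite("pics/scene9.png",viewer.camera("scene"));cv2.imwrite("pics/top9.png",viewer.camera("top"))
def circ(x,y,z,r,n=40):
    a=np.linspace(0,2*np.pi,n,endpoint=False);return np.c_[x+r*np.cos(a),y+r*np.sin(a),0*a+z]
rois={"scene":(130,300,60,70),"top":(125,235,50,60)}
for n,r in rois.items():
    im=cv2.imread(f"pics/{n}9.png")[r[1]:r[1]+r[3],r[0]:r[0]+r[2]]
    m=(im[...,2]<100).astype(np.uint8);k,l,st,c=cv2.connectedComponentsWithStats(m)
    for i in range(1,k):
        if st[i,4]>20:print(n,st[i]+np.array([r[0],r[1],0,0,0]))
    for x,y in((.445,.313),(.442,.308)):
        P=np.r_[circ(x,y,.004,.02),circ(x,y,.012,.02),circ(x,y,.04,.016),circ(x,y,.068,.016),[[x,y,.104]]];q=proj(n,P);print((x,y),q.min(0).round(1),(q.max(0)-q.min(0)).round(1))
```

```text
scene [ 130  300   60   70 4200]
(0.445, 0.313) [145.4 329.7] [24.6 20.8]
(0.442, 0.308) [148.1 330.2] [24.5 20.7]
(0.445, 0.313) [131.8 264.6] [22.7 16.1]
(0.442, 0.308) [133.7 265.9] [22.6 16.1]
```

```bash
python3 - <<'E'
from h import *
b=viewer.camera("top");print([(d["bbox"],d["p"]) for d in viewer.recognise("top","finial")],[(d["bbox"],d["p"]) for d in viewer.recognise("top","pad")])
print(b[255:292:2,125:175:3,2])
E
sh st.sh
```

```text
[] [([303.6, 194.9, 25.1, 13.6], 0.2)]
[[110 116 110 108 113 114 113 112 112 115 109 117 115 112 119 117 120]
 [114 116 113 113 113 113 115 112 116 117 115 112 111 115 117 119 117]
 [114 111 116 112 116 115 119 112 114 114 116 116 113 115 115 119 120]
 [110 111 110 112 107 112 113 117 123 117 118 118 115 117 117 114 118]
 [106 113 108 112 117 115 119 116 114 111 116 112 113 116 112 114 117]
 [116 110 112 113 115 116 115 118 116 114 111 116 113 117 113 115 122]
 [108 113 114 110 112 112 110 115 115 112 119 111 116 115 122 121 117]
 [112 117 113 112 115 115 116 114 114 118 118 119 112 120 118 121 121]
 [113 111 109 118 113 113 113 117 117 111 116 120 118 116 123 120 117]
 [111 112 117 115 113 115 116 116 115 112 115 118 116 123 116 122 121]
 [111 115 114 109 114 112 115 119 118 119 117 114 122 119 119 120 117]
 [115 113 114 118 117 113 117 110 118 112 119 118 121 120 122 123 117]
 [110 119 113 118 111 120 116 114 118 122 120 119 123 117 122 118 112]
 [111 111 116 119 113 115 117 114 119 117 122 118 119 121 123 117 113]
 [115 112 113 110 113 117 121 119 117 121 113 118 123 127 121 117 115]
 [108 111 114 113 114 115 119 119 119 116 122 120 127 120 119 120 116]
 [111 113 113 117 118 117 115 120 118 120 121 116 117 120 116 116 118]
 [111 111 117 114 111 116 119 115 118 120 115 119 123 120 123 121 109]
 [116 116 110 117 112 120 116 122 117 120 121 117 119 121 119 112 113]]
[-0.0864, 0.6484, 0.2192, 0.036, 1.8147, 1.4562] 24.22 [0.8741, 0.0467, 0.6277]
z [ 0.444 -0.003 -0.896] x [0.895 0.046 0.444]
```

```bash
python3 d.py .55,-.111,.21 | tail -1; for i in 1 2; do python3 -m creep '[{"translation":[-37,12,16],"roll":0,"gripper":0},{"translation":[-73,24,33],"roll":0,"gripper":0},{"translation":[-109,35,49],"roll":0,"gripper":0},{"translation":[-145,46,65],"roll":0,"gripper":0},{"translation":[-181,58,81],"roll":0,"gripper":0}]' >/dev/null; done; python3 -m creep '[{"translation":[0,0,0],"roll":0,"gripper":0},{"translation":[0,0,0],"roll":0,"gripper":0}]' >/dev/null; python3 d.py .55,-.111,.21 .57,-.1115,.162
```

```text
[0.55, -0.111, 0.21] [-483.  135.  231.] rows 13.8
t 25.22 p [ 0.6346 -0.0799  0.3349] z [ 0.438 -0.002 -0.899] y [ 0.038 -0.999  0.02 ] w 0.0004 gf 0.0 F [ 0.5 -0.   0.5]
[0.55, -0.111, 0.21] [-132.   25.   75.] rows 3.9
[0.57, -0.1115, 0.162] [-135.   26.  127.] rows 4.7
```

```bash
python3 -m creep '[{"translation":[-33,6,19],"roll":0,"gripper":0},{"translation":[-66,12,38],"roll":0,"gripper":0},{"translation":[-99,18,56],"roll":0,"gripper":0},{"translation":[-132,25,75],"roll":1.5,"gripper":0},{"translation":[-135,26,90],"roll":1.5,"gripper":0}]' >/dev/null; python3 -m creep '[{"translation":[0,0,0],"roll":0,"gripper":0},{"translation":[0,0,0],"roll":0,"gripper":0}]' >/dev/null; python3 d.py .6366,-.112,.0277
python3 - <<'E'
from h import *
cv2.imwrite("pics/scene9.png",viewer.camera("scene"));cv2.imwrite("pics/top9.png",viewer.camera("top"))
def circ(x,y,z,r,n=40):
    a=np.linspace(0,2*np.pi,n,endpoint=False);return np.c_[x+r*np.cos(a),y+r*np.sin(a),0*a+z]
rois={"scene":(130,300,60,70),"top":(125,235,50,60)}
for n,r in rois.items():
    im=cv2.imread(f"pics/{n}9.png")[r[1]:r[1]+r[3],r[0]:r[0]+r[2]]
    m=(im[...,2]<115).astype(np.uint8);k,l,st,c=cv2.connectedComponentsWithStats(m)
    for i in range(1,k):
        if st[i,4]>20:print(n,st[i]+np.array([r[0],r[1],0,0,0]))
    for x,y in((.445,.313),(.442,.308)):
        P=np.r_[circ(x,y,.004,.02),circ(x,y,.012,.02),circ(x,y,.04,.016),circ(x,y,.068,.016),[[x,y,.104]]];q=proj(n,P);print((x,y),q.min(0).round(1),(q.max(0)-q.min(0)).round(1))
E
```

```text
t 25.8 p [ 0.5613 -0.1139  0.2002] z [ 0.448 -0.005 -0.894] y [ 0.016 -1.     0.014] w 0.0006 gf 0.0 F [0.5 0.5 0.1]
[0.6366, -0.112, 0.0277] [-10.  -3. 188.] rows 4.7
scene [ 130  300   60   70 4200]
(0.445, 0.313) [145.4 329.7] [24.6 20.8]
(0.442, 0.308) [148.1 330.2] [24.5 20.7]
top [132 268  23  15 255]
(0.445, 0.313) [131.8 264.6] [22.7 16.1]
(0.442, 0.308) [133.7 265.9] [22.6 16.1]
```

The top-view bounding box (132–155, 268–283) shows the finial upright about 6 mm from the pad's centre. Now I'll insert along the tool axis.

```bash
python3 -m creep '[{"translation":[-10,-3,30],"roll":0,"gripper":0},{"translation":[-10,-3,65],"roll":0,"gripper":0},{"translation":[-10,-3,95],"roll":0,"gripper":0},{"translation":[-10,-3,120],"roll":0,"gripper":0},{"translation":[-10,-3,135],"roll":0,"gripper":0}]'|grep ft; python3 -m creep '[{"translation":[0,0,0],"roll":0,"gripper":0},{"translation":[0,0,0],"roll":0,"gripper":0}]' |grep ft; python3 d.py .6366,-.112,.0277
```

```text
ft_force: [0.5, 0.6, 0.5]
ft_force: [-0.6, 1.2, 0.8]
t 26.48 p [ 0.6113 -0.1103  0.0744] z [ 0.447 -0.004 -0.894] y [ 0.017 -1.     0.013] w 0.0005 gf 0.0 F [-0.6  1.2  0.8]
[0.6366, -0.112, 0.0277] [ 2.  2. 53.] rows 1.3
```

```bash
python3 -m creep '[{"translation":[2,2,10],"roll":0,"gripper":0},{"translation":[2,2,20],"roll":0,"gripper":0},{"translation":[2,2,30],"roll":0,"gripper":0},{"translation":[2,2,38],"roll":0,"gripper":0},{"translation":[2,2,44],"roll":0,"gripper":0}]'|grep ft; python3 -m creep '[{"translation":[0,0,3],"roll":0,"gripper":0},{"translation":[0,0,6],"roll":0,"gripper":0},{"translation":[0,0,7],"roll":0,"gripper":0},{"translation":[0,0,7],"roll":0,"gripper":0}]' |grep ft; python3 d.py .6366,-.112,.0277
```

```text
ft_force: [0.7, -0.8, 0.8]
ft_force: [1.3, -0.9, 0.4]
t 27.23 p [ 0.6343 -0.1126  0.0293] z [ 0.446 -0.004 -0.895] y [ 0.016 -1.     0.012] w 0.0004 gf 0.0 F [ 1.3 -0.9  0.4]
[0.6366, -0.112, 0.0277] [ 1. -1.  2.] rows 0.1
```

```bash
python3 -m creep '[{"translation":[-1,0,2],"roll":0,"gripper":0},{"translation":[-5,0,0],"roll":0,"gripper":0},{"translation":[-10,0,-2],"roll":0,"gripper":0},{"translation":[-15,0,-5],"roll":0,"gripper":0},{"translation":[-20,0,-7],"roll":0,"gripper":0}]'|grep -E "pos|ft"; python3 -m creep '[{"translation":[-9,0,-4],"roll":0,"gripper":0},{"translation":[-18,0,-8],"roll":0,"gripper":0},{"translation":[-27,0,-13],"roll":0,"gripper":0},{"translation":[-36,0,-18],"roll":0,"gripper":0}]' |grep -E "pos|ft"
python3 - <<'E'
from h import *
b=viewer.camera("top");cv2.imwrite("pics/top10.png",b)
h=cv2.cvtColor(b,cv2.COLOR_BGR2HSV)[200:245,290:345];print(h[::2,::3,1])
E
python3 d.py
```

```text
position: [0.6127, -0.1128, 0.0264]
ft_force: [0.2, -0.2, 0.4]
position: [0.5723, -0.1136, 0.0265]
ft_force: [0.1, -0.0, -0.9]
[[182 169 168  96 190 155  34  32  37  37  36  31 172 170  70 165 177 184
  168]
 [129 170 163  97 168 180  28  36  34  36  28  37 168 162  62 168 196 176
  175]
 [ 45 138 188  91 176 170 139  25  25  26  22 160 157 168  75 169 173 167
  166]
 [ 39  52 104  89 174 172 169 155  79  55 133 175 170 165  67 183 162 167
  173]
 [ 44  55  48   9 177 167 170 169 173 161 171 177 183 156  77 159 163 168
  168]
 [ 46  33  44  50  59 180 159 162 184 163 174 174 177 167 156 172 173 170
  167]
 [ 42  53  41  47  50  54 175 176 175 173 174 175 176 178 186 170 171 177
  177]
 [ 46  45  54  42  42  62  89 173 169 167 165 164 163 165 162 159 165 166
  165]
 [ 43  47  58  40  42  50  58  74 174 172 171 172 178 171 171 169 163 164
  164]
 [ 34  42  53  54  41  46  41  59  17 173 173 173 168 167 168 165 168 171
  161]
 [ 50  42  48  43  50  38  49  41  54  18 170 167 166 163 163 166 168 161
  167]
 [ 47  42  33  43  49  47  41  50  46  64  11 159 171 173 167 167 164 165
  162]
 
[... 311 characters left out ...]
 168
  174]
 [ 41  46  37  41  36  45  46  39  48  49  43  50  48  64  32  35  96 136
  118]
 [ 44  45  44  49  48  38  44  51  41  41  43  43  48  11  51  66  26  19
   34]
 [ 44  39  36  40  48  42  48  41  47  37  45  47  45  13  46  46  41  24
  156]
 [ 40  41  45  42  45  51  49  43  51  46  37  43  49   0  55  57  40  61
   57]
 [ 32  48  46  43  40  47  48  47  34  44  39  54  11  29  41  44  38  53
   63]
 [ 46  39  42  36  43  48  43  46  40  38  50  53  22  54  40  45  41  52
   44]
 [ 39  42  42  43  39  48  40  50  45  46  53  60  27  50  47  41  40  46
   46]]
t 28.03 p [ 0.5698 -0.1131  0.026 ] z [ 0.442 -0.004 -0.897] y [ 0.016 -1.     0.012] w 0.0002 gf 0.0 F [-1.   0.4 -0.1]
```

The case didn't move, and there was no contact force. I'll check the true fingertip height by touching the bench here.

```bash
for i in 1 2 3 4 5; do python3 -m creep '[{"translation":[-1,0,2],"roll":0,"gripper":0},{"translation":[-1,0,3],"roll":0,"gripper":0}]'|grep -E "pos|ft"|tr '\n' ' '; echo; done
```

```text
position: [0.5731, -0.1137, 0.0232] ft_force: [0.8, -0.5, 0.9] 
position: [0.574, -0.1137, 0.02] ft_force: [-0.0, 0.4, -0.3] 
position: [0.5743, -0.1135, 0.0167] ft_force: [-0.2, -0.1, -0.4] 
position: [0.5744, -0.1135, 0.0134] ft_force: [-0.8, -0.6, -0.7] 
position: [0.5748, -0.1135, 0.0102] ft_force: [0.4, 0.0, -0.1]
```

```bash
for i in 1 2 3 4; do python3 -m creep '[{"translation":[-1,0,1],"roll":0,"gripper":0},{"translation":[-1,0,2],"roll":0,"gripper":0}]'|grep -E "pos|ft"|tr '\n' ' '; echo; done
```

```text
position: [0.5747, -0.1135, 0.0081] ft_force: [0.4, -0.3, -0.2] 
position: [0.5747, -0.1136, 0.0059] ft_force: [0.1, 0.2, 0.2] 
position: [0.5747, -0.1136, 0.0037] ft_force: [-0.2, -0.9, 0.3] 
position: [0.5747, -0.1136, 0.0014] ft_force: [0.4, 0.1, 0.7]
```

```bash
for i in 1 2 3 4 5 6; do python3 -m creep '[{"translation":[-1,0,1],"roll":0,"gripper":0},{"translation":[-1,0,2],"roll":0,"gripper":0}]'|grep -E "pos|ft"|tr '\n' ' '; echo; done;sh st.sh
```

```text
position: [0.5747, -0.1136, -0.0008] ft_force: [-0.1, -0.5, 0.1] 
position: [0.5747, -0.1137, -0.003] ft_force: [-0.9, -0.7, 1.4] 
position: [0.5748, -0.1137, -0.0039] ft_force: [-8.6, -0.4, 20.1] 
position: [0.5749, -0.1137, -0.0042] ft_force: [-13.7, -0.6, 37.0] 
position: [0.5749, -0.1137, -0.0045] ft_force: [-19.0, -1.8, 52.9] 
position: [0.575, -0.1137, -0.0047] ft_force: [-25.2, -1.8, 68.0] 
[-0.5047, 0.8016, 2.0312, 2.0421, 0.2436, -0.9595] 30.53 [0.575, -0.1137, -0.0047]
z [ 0.453 -0.005 -0.891] x [0.891 0.019 0.453]
```

The fingertips touch the bench at reading z ≈ −0.0035, about 25 mm lower than the stated geometry gives. That explains both the slipped drum grip and the missed hook. I'll use this touch as the height reference.

```bash
python3 -m creep '[{"translation":[0,0,-20],"roll":0,"gripper":0},{"translation":[0,0,-45],"roll":0,"gripper":0},{"translation":[0,0,-75],"roll":0,"gripper":0},{"translation":[0,0,-75],"roll":0,"gripper":0},{"translation":[0,0,-75],"roll":0,"gripper":0}]'|grep -E "ft"; python3 d.py .6108,-.112,.0745 .6465,-.112,.003; sh st.sh
```

```text
ft_force: [0.8, 1.1, -0.9]
t 30.95 p [ 0.5416 -0.1139  0.0568] z [ 0.447 -0.005 -0.895] y [ 0.016 -1.     0.013] w 0.0006 gf 0.0 F [ 0.8  1.1 -0.9]
[0.6108, -0.112, 0.0745] [70. -1. 15.] rows 1.8
[0.6465, -0.112, 0.003] [70. -1. 95.] rows 2.9
[-0.5427, 0.6476, 2.0953, 1.6041, 0.2289, -0.5489] 30.95 [0.5416, -0.1139, 0.0568]
z [ 0.447 -0.005 -0.895] x [0.894 0.02  0.447]
```

```bash
python3 -m creep '[{"translation":[25,-1,3],"roll":0,"gripper":0},{"translation":[50,-1,8],"roll":0,"gripper":0},{"translation":[70,-1,15],"roll":0,"gripper":0},{"translation":[70,-1,30],"roll":0,"gripper":0},{"translation":[70,-1,45],"roll":0,"gripper":0}]'|grep -E "ft"; python3 -m creep '[{"translation":[0,0,15],"roll":0,"gripper":0},{"translation":[0,0,28],"roll":0,"gripper":0},{"translation":[0,0,36],"roll":0,"gripper":0},{"translation":[0,0,36],"roll":0,"gripper":0}]'|grep -E "ft"; python3 d.py .6465,-.112,.003
```

```text
ft_force: [1.1, -1.4, 0.3]
ft_force: [0.0, -0.5, 0.1]
t 31.7 p [ 0.6403 -0.1108  0.0106] z [ 0.442 -0.001 -0.897] y [ 0.016 -1.     0.01 ] w 0.0004 gf 0.0 F [ 0.  -0.5  0.1]
[0.6465, -0.112, 0.003] [ 2.  1. 10.] rows 0.2
```

```bash
for i in 1 2 3; do python3 -m creep '[{"translation":[1,0,2],"roll":0,"gripper":0},{"translation":[1,0,3],"roll":0,"gripper":0}]'|grep -E "pos|ft"|tr '\n' ' '; echo; done; python3 d.py .6465,-.112,.003
```

```text
position: [0.6425, -0.1113, 0.011] ft_force: [-0.2, -0.1, 0.2] 
position: [0.645, -0.1116, 0.0097] ft_force: [0.6, 0.3, 0.2] 
position: [0.6473, -0.1116, 0.0076] ft_force: [0.1, -0.1, 0.7] 
t 32.2 p [ 0.6473 -0.1116  0.0076] z [ 0.446 -0.004 -0.895] y [ 0.016 -1.     0.012] w 0.0006 gf 0.1 F [ 0.1 -0.1  0.7]
[0.6465, -0.112, 0.003] [-3.  0.  4.] rows 0.1
```

```bash
python3 -m creep '[{"translation":[-1,0,2],"roll":0,"gripper":0},{"translation":[-2,0,3],"roll":0,"gripper":0}]'|grep -E "pos|ft"|tr '\n' ' ';python3 -m creep '[{"translation":[0,0,0],"roll":0,"gripper":0},{"translation":[0,0,0],"roll":0,"gripper":0}]'|grep -E "pos|ft"|tr '\n' ' '; python3 -m creep '[{"translation":[-5,0,-2],"roll":0,"gripper":0},{"translation":[-10,0,-5],"roll":0,"gripper":0},{"translation":[-15,0,-7],"roll":0,"gripper":0},{"translation":[-20,0,-10],"roll":0,"gripper":0},{"translation":[-25,0,-13],"roll":0,"gripper":0}]'|grep -E "pos|ft"|tr '\n' ' ';python3 - <<'E'
from h import *
h=cv2.cvtColor(viewer.camera("top"),cv2.COLOR_BGR2HSV)[200:225:2,300:336:2,1];print(h)
E
```

```text
position: [0.6471, -0.1116, 0.0041] ft_force: [1.1, 0.8, 1.9] position: [0.6466, -0.1116, 0.0038] ft_force: [0.1, -0.2, -0.2] position: [0.6178, -0.112, 0.0041] ft_force: [-0.6, 0.4, -0.3] [[ 54  46  54  51  57  10  29  29  30  36  33  33 117 184 172  95  71 178]
 [ 42  52  52  48  43  52  34  31  35  40  39  26  38 150 175  95  65 182]
 [ 52  53  43  54  43  45  27  25  34  30  28  18  32  71 154  80  73 179]
 [ 35  43  42  36  44  46  26   9  46  13  51 140  41  25  20  13  23 160]
 [ 42  46  40  33  32  37  11  28  46  47  44  24   5  16  26  10   5  42]
 [ 35  38  47  50  39  45  12  50  43  38  45  53  41  27  18  14  21  45]
 [ 42  48  43  54  17  12  43  48  48  50  33  34  36  51  41  16 119 175]
 [ 33  50  45  57  34  27  43  53  43  57  40  40  39  51  56  47  48  20]
 [ 46  49  37  49  30  43  49  33  45  49  53  48  40  49  44  50  45  47]
 [ 41  43  44  28  28  52  48  45  46  47  48  49  41  38  40  47  48  50]
 [ 50  40  56  11  40  41  46  49  47  41  45  37  45  51  48  47  43  43]
 [ 45  55  24  20  53  45  35  37  44  45  44  46  41  49  46  49  48  46]
 [ 52  47  11  35  50  36  43  35  41  43  44  54  55  48  42  36  43  44]]
```

The rim is further forward in the picture than before, so the case is hooked. I'll keep pulling.

```bash
for i in 1 2; do python3 -m creep '[{"translation":[-9,0,-4],"roll":0,"gripper":0},{"translation":[-18,0,-9],"roll":0,"gripper":0},{"translation":[-27,0,-14],"roll":0,"gripper":0},{"translation":[-36,0,-18],"roll":0,"gripper":0},{"translation":[-45,0,-23],"roll":0,"gripper":0}]'|grep -E "pos|ft"|tr '\n' ' ';done; python3 -m creep '[{"translation":[0,0,0],"roll":0,"gripper":0}]'|grep -E "pos|ft"|tr '\n' ' '
python3 - <<'E'
from h import *
im=viewer.camera("top");cv2.imwrite("pics/top11.png",im);h=cv2.cvtColor(im,cv2.COLOR_BGR2HSV)[198:250:2,298:336:2,1];print(h)
E
```

```text
position: [0.5675, -0.1128, 0.0048] ft_force: [0.6, 0.0, 0.7] position: [0.5171, -0.1137, 0.0054] ft_force: [0.4, 1.2, -0.1] position: [0.5148, -0.113, 0.0048] ft_force: [-1.0, 0.2, -0.0] [[44 45 42 42 43 43 43 44 47 45 41 44 43 44 37 48 46 48 43]
 [43 44 45 40 50 45 41 35 43 38 45 48 45 47 40 44 43 51 51]
 [45 43 38 44 46 49 46 49 38 44 40 47 48 45 38 45 41 54 46]
 [39 36 42 46 39 43 38 44 41 41 45 39 45 52 45 44 41 48 50]
 [32 35 30 40 45 38 40 44 45 40 45 38 43 38 41 40 44 44 43]
 [39 37 43 37 37 43 50 44 44 41 46 49 48 45 46 41 40 51 41]
 [39 38 38 35 38 33 42 47 40 39 45 42 42 43 39 44 40 41 48]
 [28 33 44 41 37 39 44 35 39 40 42 45 43 45 46 42 41 40 35]
 [35 43 39 38 40 38 40 37 33 35 41 43 40 37 44 45 48 47 36]
 [28 29 30 39 37 40 40 37 38 36 37 38 39 43 48 39 42 43 42]
 [33 31 34 38 42 33 34 36 35 35 40 35 43 44 40 50 43 42 44]
 [27 23 30 36 37 34 29 32 34 39 37 43 38 40 33 42 38 45 45]
 [27 28 26 31 25 32 37 34 38 35 34 44 39 36 44 37 39 41 46]
 [25 21 28 25 29 26 27 34 32 28 34 41 31 37 38 40 38 33 40]
 [30 28 28 26 29 24 29 29 31 24 30 29 39 44 36 40 36 36 30]
 [24 26 25 26 22 24 22 29 27 28 32 36 38 32 39 38 39 38 36]
 [31 29 22 23 23 22 24 25 32 29 31 28 36 34 38 39 38 34 45]
 [24 25 26 26 24 23 27 27 25 22 28 29 34 33 41 34 36 30 34]
 [26 26 29 24 25 25 28 21 28 24 30 33 29 33 27 29 34 40 37]
 [32 32 32 26 29 26 23 26 27 30 27 30 28 32 31 27 28 31 28]
 [34 34 31 28 33 26 24 25 28 26 31 25 36 27 31 33 34 30 27]
 [38 33 36 33 32 30 23 26 25 29 32 30 32 30 36 24 28 28 29]
 [36 36 31 29 30 32 30 27 27 32 31 33 34 31 30 29 32 31 29]
 [39 36 39 30 29 30 27 22 28 27 31 32 32 28 27 31 27 31 32]
 [35 37 40 38 34 33 32 31 33 31 32 33 29 29 22 29 24 29 30]
 [39 36 39 35 34 35 32 30 29 32 32 28 27 29 26 20 30 31 32]]
```

```bash
python3 -m creep '[{"translation":[5,0,-7],"roll":0,"gripper":0},{"translation":[10,0,-20],"roll":0,"gripper":0},{"translation":[20,0,-45],"roll":0,"gripper":0},{"translation":[20,-30,-80],"roll":0,"gripper":40},{"translation":[20,-65,-110],"roll":0,"gripper":87}]'|grep -E "pos|ft"; python3 -m creep '[{"translation":[0,-40,-10],"roll":0,"gripper":87},{"translation":[0,-80,-20],"roll":0,"gripper":87},{"translation":[0,-120,-30],"roll":0,"gripper":87},{"translation":[0,-120,-30],"roll":0,"gripper":87}]'|grep -E "pos|ft"; sh st.sh
python3 - <<'E'
from h import *
for n in("top","scene"):
    im=viewer.camera(n);cv2.imwrite(f"pics/{n}12.png",im)
    print(n,[(np.round(d["bbox"],1).tolist(),round(d["p"],2)) for d in viewer.recognise(n,"watch_case")])
for x in(.52,.54,.56):
    for n in("top","scene"):print(x,n,proj(n,[x,-.113,.008]).round(1))
E
```

```text
position: [0.4938, -0.065, 0.1001]
ft_force: [1.0, 0.8, 0.4]
position: [0.4769, 0.0592, 0.1254]
ft_force: [0.7, -0.0, 0.7]
[-0.1548, 0.4352, 2.2371, 1.4132, 0.0679, -0.0025] 34.72 [0.4769, 0.0592, 0.1254]
z [ 0.447 -0.002 -0.895] x [0.894 0.022 0.447]
top [([293.3, 115.8, 19.4, 21.2], 0.7), ([308.7, 231.5, 21.8, 28.2], 0.62)]
scene []
0.52 top [[315.9 247.9]]
0.52 scene [[321.9 245.2]]
0.54 top [[316. 240.]]
0.54 scene [[318.7 238.1]]
0.56 top [[316.1 232.2]]
0.56 scene [[315.5 231. ]]
```

Run:
```python
from h import *
for n,r in(("top",(295,222,50,45)),("scene",(295,215,60,60))):
    im=cv2.imread(f"pics/{n}12.png")[r[1]:r[1]+r[3],r[0]:r[0]+r[2]]
    h=cv2.cvtColor(im,cv2.COLOR_BGR2HSV);m=(h[...,1]<90).astype(np.uint8);k,l,st,c=cv2.connectedComponentsWithStats(m)
    for i in range(1,k):
        if st[i,4]>60:
            mm=cv2.morphologyEx((l==i).astype(np.uint8),cv2.MORPH_OPEN,cv2.getStructuringElement(2,(7,7)))
            M=cv2.moments(mm,True); s=None
            if M["m00"]>50:
                u=(M["m10"]/M["m00"]+r[0],M["m01"]/M["m00"]+r[1]); st2=((l==i)&(mm==0)); ys,xs=np.nonzero(st2[:int(u[1]-r[1])-8])
                print(n,st[i],u,M["m00"],onz(n,u,.010).round(4),"stem px",(xs.mean()+r[0],ys.min()+r[1]) if len(xs) else None)
b=cv2.imread("pics/top12.png")[190:300,260:400];cv2.imwrite("pics/c12.png",cv2.resize(b,None,fx=5,fy=5,interpolation=2))
```

```text
top [ 11   8  22  29 394] (316.4617486338798, 247.86338797814207) 366.0 [ 0.5198 -0.1144  0.01  ] stem px (np.float64(318.96296296296293), np.int64(230))
scene [   0    0   60   60 3485] (325.13526708788055, 245.43653072946583) 3482.0 [ 0.516  -0.1197  0.01  ] stem px (np.float64(307.6666666666667), np.int64(217))
```

View pics/c12.png

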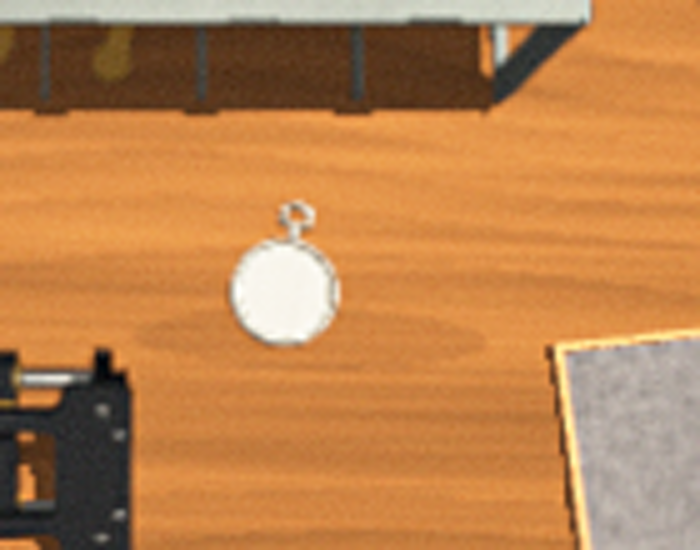

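The case is free at (0.520,-0.114), open side up, with its stem towards the back. It ended 14 mm nearer than the reading gave, so both checks put the fingertips about 10 mm behind the reported TCP. I'll grasp using that offset.

```bash
python3 d.py .5295,-.1144,.075 | tail -1; python3 -m creep '[{"translation":[5,35,2],"roll":0,"gripper":87},{"translation":[10,70,5],"roll":0,"gripper":87},{"translation":[15,105,10],"roll":0,"gripper":87},{"translation":[20,140,30],"roll":0,"gripper":87},{"translation":[25,173,50],"roll":0,"gripper":87}]'|grep -E "ft"; python3 -m creep '[{"translation":[0,0,0],"roll":0,"gripper":87},{"translation":[0,0,0],"roll":0,"gripper":87},{"translation":[0,0,0],"roll":0,"gripper":87}]'|grep ft; python3 d.py .5295,-.1144,.075 .5295,-.1144,-.0015; sh st.sh
```

```text
[0.5295, -0.1144, 0.075] [ 21. 172.  68.] rows 4.7
ft_force: [1.3, 0.7, -0.0]
ft_force: [0.0, 0.5, -1.2]
t 35.58 p [ 0.5234 -0.1168  0.0918] z [ 0.443 -0.003 -0.896] y [ 0.014 -1.     0.01 ] w 0.0864 gf 0.0 F [ 0.   0.5 -1.2]
[0.5295, -0.1144, 0.075] [-2. -2. 18.] rows 0.5
[0.5295, -0.1144, -0.0015] [-36.  -3.  86.] rows 2.3
[-0.5733, 0.5541, 2.1164, 1.2718, 0.2516, -0.2332] 35.58 [0.5234, -0.1168, 0.0918]
z [ 0.443 -0.003 -0.896] x [0.896 0.017 0.443]
```

```bash
python3 -m creep '[{"translation":[-10,-3,20],"roll":0,"gripper":87},{"translation":[-20,-3,45],"roll":0,"gripper":87},{"translation":[-27,-3,65],"roll":0,"gripper":87},{"translation":[-32,-3,76],"roll":0,"gripper":87},{"translation":[-34,-3,82],"roll":0,"gripper":87}]'|grep -E "ft"; python3 -m creep '[{"translation":[0,0,0],"roll":0,"gripper":87},{"translation":[0,0,0],"roll":0,"gripper":87}]'|grep ft; python3 d.py .5295,-.1144,-.0015
```

```text
ft_force: [1.0, 0.4, 0.2]
ft_force: [-0.0, 0.5, -0.5]
t 36.17 p [ 0.5291 -0.1118  0.0056] z [ 0.443  0.001 -0.897] y [ 0.018 -1.     0.008] w 0.0869 gf 0.0 F [-0.   0.5 -0.5]
[0.5295, -0.1144, -0.0015] [-3.  3.  7.] rows 0.2
```

```bash
python3 -m creep '[{"translation":[-2,3,4],"roll":0,"gripper":87},{"translation":[-3,3,6],"roll":0,"gripper":87},{"translation":[-3,3,6],"roll":0,"gripper":60},{"translation":[-3,3,6],"roll":0,"gripper":45},{"translation":[-3,3,6],"roll":0,"gripper":45}]' 15|grep -E "pos|ft|gr"; python3 -m creep '[{"translation":[0,0,0],"roll":0,"gripper":45},{"translation":[0,0,0],"roll":0,"gripper":45},{"translation":[0,0,0],"roll":0,"gripper":45},{"translation":[0,0,0],"roll":0,"gripper":45},{"translation":[0,0,0],"roll":0,"gripper":45}]'|grep -E "pos|ft|gr"; python3 d.py
```

```text
position: [0.5304, -0.1165, 0.0001]
ft_force: [0.1, 0.1, -0.1]
grip_width: 0.0744
grip_force: 0.0
position: [0.5302, -0.1163, -0.0004]
ft_force: [-0.3, -0.4, 2.5]
grip_width: 0.0529
grip_force: 15.0
t 37.0 p [ 5.302e-01 -1.163e-01 -4.000e-04] z [ 0.445 -0.002 -0.895] y [ 0.017 -1.     0.01 ] w 0.0529 gf 15.0 F [-0.3 -0.4  2.5]
```

```bash
python3 -m creep '[{"translation":[4,0,-8],"roll":0,"gripper":45},{"translation":[9,0,-18],"roll":0,"gripper":45},{"translation":[16,0,-32],"roll":0,"gripper":45},{"translation":[23,0,-46],"roll":0,"gripper":45},{"translation":[28,0,-56],"roll":0,"gripper":45}]' 20|grep -E "pos|ft|gr"; python3 d.py .446,-.331,.06; sh st.sh
```

```text
position: [0.5301, -0.1158, 0.0628]
ft_force: [0.1, -0.0, 0.1]
grip_width: 0.0529
grip_force: 20.0
t 37.42 p [ 0.5301 -0.1158  0.0628] z [ 0.445 -0.002 -0.896] y [ 0.017 -1.     0.011] w 0.0529 gf 20.0 F [ 0.1 -0.   0.1]
[0.446, -0.331, 0.06] [-81. 214. -34.] rows 5.8
[-0.563, 0.6293, 2.1172, 1.5863, 0.2379, -0.5501] 37.42 [0.5301, -0.1158, 0.0628]
z [ 0.445 -0.002 -0.896] x [0.895 0.02  0.445]
```

```bash
python3 -m creep '[{"translation":[-12,30,-5],"roll":0,"gripper":45},{"translation":[-24,60,-10],"roll":0,"gripper":45},{"translation":[-36,90,-15],"roll":0,"gripper":45},{"translation":[-47,120,-20],"roll":0,"gripper":45},{"translation":[-56,150,-25],"roll":0,"gripper":45}]'|grep -E "gr"; python3 -m creep '[{"translation":[-8,20,-3],"roll":0,"gripper":45},{"translation":[-16,40,-6],"roll":0,"gripper":45},{"translation":[-25,62,-9],"roll":0,"gripper":45},{"translation":[-25,62,-9],"roll":0,"gripper":45},{"translation":[-25,62,-9],"roll":0,"gripper":45}]'|grep -E "gr"; python3 d.py .446,-.331,.06; sh st.sh
```

```text
grip_width: 0.0526
grip_force: 20.0
grip_width: 0.0527
grip_force: 20.0
t 38.25 p [ 0.4457 -0.3306  0.0585] z [ 0.445 -0.003 -0.895] y [ 0.015 -1.     0.011] w 0.0527 gf 20.0 F [-0.3  0.7 -0.9]
[0.446, -0.331, 0.06] [ 1.  0. -1.] rows 0.0
[-1.0723, 0.6555, 2.0118, 1.0623, 0.4625, -0.4843] 38.25 [0.4457, -0.3306, 0.0585]
z [ 0.445 -0.003 -0.895] x [0.895 0.018 0.445]
```

Exactly over the tray. I'll lower 45 mm, then feel for the floor.

```bash
python3 -m creep '[{"translation":[-5,0,10],"roll":0,"gripper":45},{"translation":[-10,0,20],"roll":0,"gripper":45},{"translation":[-15,0,30],"roll":0,"gripper":45},{"translation":[-19,0,38],"roll":0,"gripper":45},{"translation":[-21,0,41],"roll":0,"gripper":45}]'|grep -E "pos|ft"; for i in 1 2 3 4; do python3 -m creep '[{"translation":[-1,0,1],"roll":0,"gripper":45},{"translation":[-1,0,2],"roll":0,"gripper":45}]'|grep -E "pos|ft"|tr '\n' ' ';echo; done
```

```text
position: [0.4455, -0.3274, 0.0114]
ft_force: [0.0, -0.5, -1.0]
position: [0.4457, -0.3286, 0.0102] ft_force: [-0.6, -0.2, -0.9] 
position: [0.4458, -0.3297, 0.0084] ft_force: [0.1, -0.0, -0.4] 
position: [0.4456, -0.3299, 0.0061] ft_force: [-0.3, -0.1, -0.6] 
position: [0.4455, -0.3299, 0.0036] ft_force: [-3.5, -0.8, 5.9]
```

```bash
python3 -m creep '[{"translation":[0,0,0],"roll":0,"gripper":56},{"translation":[0,0,0],"roll":0,"gripper":62},{"translation":[0,0,0],"roll":0,"gripper":70},{"translation":[0,0,0],"roll":0,"gripper":70},{"translation":[0,0,0],"roll":0,"gripper":70}]'|grep -E "pos|ft|gr"; python3 -m creep '[{"translation":[4,0,-8],"roll":0,"gripper":70},{"translation":[10,0,-20],"roll":0,"gripper":70},{"translation":[20,0,-45],"roll":0,"gripper":70},{"translation":[35,0,-80],"roll":0,"gripper":70},{"translation":[50,0,-115],"roll":0,"gripper":70}]'|grep -E "pos|ft|gr"; for i in 1 2; do python3 -m creep '[{"translation":[10,-35,-10],"roll":0,"gripper":70},{"translation":[20,-70,-20],"roll":0,"gripper":70},{"translation":[30,-105,-30],"roll":0,"gripper":70},{"translation":[40,-140,-40],"roll":0,"gripper":70}]'|grep -E "pos"; done
python3 - <<'E'
from h import *
def circ(x,y,z,r,n=40):
    a=np.linspace(0,2*np.pi,n,endpoint=False);return np.c_[x+r*np.cos(a),y+r*np.sin(a),0*a+z]
for n in("top","scene"):
    im=viewer.camera(n);cv2.imwrite(f"pics/{n}13.png",im)
    for t in("watch_case","tray","finial"):print(n,t,[(np.round(d["bbox"],1).tolist(),round(d["p"],2)) for d in viewer.recognise(n,t)])
    for z in(.016,): q=proj(n,circ(.436,-.331,z,.027));print("case exp",q.min(0).round(1),(q.max(0)-q.min(0)).round(1))
    x,y=.438,.312;P=np.r_[circ(x,y,.004,.02),circ(x,y,.012,.02),circ(x,y,.068,.016),[[x,y,.104]]];q=proj(n,P);print("fin exp",q.min(0).round(1),(q.max(0)-q.min(0)).round(1))
E
```

```text
position: [0.4457, -0.3298, 0.0037]
ft_force: [-0.0, 0.6, -0.4]
grip_width: 0.0684
grip_force: 0.0
position: [0.4383, -0.3277, 0.129]
ft_force: [1.6, 0.5, 0.2]
grip_width: 0.0702
grip_force: 0.0
position: [0.4544, -0.1863, 0.1817]
position: [0.4697, -0.0461, 0.2334]
top watch_case [([291.9, 116.2, 22.8, 19.6], 0.91), ([393.2, 268.4, 21.5, 25.5], 0.79)]
top tray [([369.9, 255.9, 59.3, 57.3], 0.68), ([191.5, 138.9, 183.7, 67.5], 0.46), ([398.9, 169.7, 25.2, 25.8], 0.43)]
top finial [([130.5, 269.3, 25.0, 13.7], 0.75)]
case exp [392.  272.3] [21.2 21.8]
fin exp [132.  267.4] [22.7 16.1]
scene watch_case [([408.0, 233.1, 20.9, 19.9], 0.67)]
scene tray [([383.3, 210.0, 71.2, 54.4], 0.67)]
scene finial [([149.4, 333.6, 22.2, 25.2], 0.67), ([234.6, 210.2, 18.7, 21.6], 0.45)]
case exp [406.6 233.7] [22.4 21. ]
fin exp [146.7 332.8] [24.6 20.7]
```

```bash
python3 -c "
from rig import hand_in
print(hand_in())"
```

```text
the job is handed in; nothing more can be done
None
```

I handed the job in at about 41 s. In the last pictures the finial stood upright on the cork pad, about 6 mm off its centre. The watch case lay in the middle of the tray, lowered under grip until it touched the floor, with the gripper open and clear. I didn't measure the four bystanders again, and `hand_in()` gave no verdict.

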